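# Open the stock lockbox with its worn two-dial combination

### The job

Unlock the red stock box with its combination, left dial 4, right dial 7, starting with the left one, then lift the lid by its lug until it stands wide open by itself. The lock is worn, so each wheel lets the sprung bolt drop a little before or after its number: turn slowly past the number and feel for the drop, and do not force a dial once it has caught or pry the lid against the bolt. Leave the other things on the bench alone.

Things in the scene. Friction and masses are not known exactly. Their poses are not given: they have to be found in the camera images.
- lockbox: Red sheet-steel box, 200 x 230 mm, 85 mm high, fixed to the bench. Origin: centre of its underside; x points from the dials at the front to the hinge at the back, y to the left, z up. The front 80 mm is a closed lock case; the bright plate on it (86 mm up) carries the two dials side by side and the bolt button between them; the lid covers the rest.
- dial_left (a joint): Left numbered dial: grows counter-clockwise from above, 0.6283 rad per number, so 4 stands at the white arrow (far side, box +x) at 2.513 rad; starts 0.48 to 1.14 rad above that. Worn: its gate, 0.12 rad wide, lies up to 0.3 rad before or after the number. There the bolt drops 5 mm in and catches the dial; turning on against it with over 0.3 N m (12 N on the bolt) is forcing.
- dial_right (a joint): Right numbered dial, same sense; 7 stands at its arrow at 4.398 rad; starts 0.48 to 1.14 rad below that. Worn likewise, gate up to 0.3 rad before or after the number. The bolt reaches this wheel only after it has dropped into the left one; here it drops 7 mm more, fully home, and catches the dial.
- dial_left_grip (a point): In the left dial's black wing grip (upright bar 42 mm long, 12 mm thick, flat sides upright, on a bright disc 68 mm across), on the dial's axis, 22 mm above the disc and 9 mm below the wing's top. Box frame: -60, +62, 114 mm. Its x axis runs along the wing to the end with the white line, which points to the disc's 0; it turns with the dial. Turning takes under 0.1 N m.
- dial_right_grip (a point): The same point of the right dial. Box frame: -60, -62, 114 mm.
- bolt (a joint): Spring-loaded bolt of the lock, slides towards the front of the box (-x), pushed by its spring with 5 N; travel in m: about 0 locked, about 0.005 when the left wheel has let it drop, 0.012 when both have, which frees the lid. Nobody needs to touch it.
- bolt_button (a point): Top centre of the small brass button (10 mm across) that moves with the bolt in the black slot between the dials, 93 mm above the box's underside. It stands at the pair of red ticks when locked and at the green ticks, 12 mm nearer the front, when free.
- lid (a joint): Red lid, 118 x 230 mm, hinged at the back of the box, 0.3 kg. Angle in rad: 0 shut, grows as the front edge rises, stop at 1.75. Its stiff hinge keeps it where it is left; lifting at the lug takes about 6 N. Barred by the bolt until that is fully home.
- lid_lug (a point): Centre of the steel pull lug that stands on the lid at the middle of its front edge: 28 mm long (front to back), 12 mm thick (left to right), top 11 mm above this point, lid 22 mm below it. To be pinched left and right; it then pivots between the fingertips as the lid rises. Box frame, lid shut: -1, 0, 111 mm.
- lid_hinge (a point): Middle of the lid's hinge line, which is parallel to the box's y axis. Box frame: 100, 0, 86 mm. The lug lies 101 mm in front of it and 25 mm above it when the lid is shut.
- screwdriver: Bystander: red and black screwdriver, 187 mm, lying right of the box. Origin under its middle.
- star_knob: Bystander: black clamp knob with red cap, 44 mm across, 30 mm high, right of the box. Origin under its middle.
- tamper_rod: Bystander: thin metal rod with knurled handle, 160 mm, lying right of the box. Origin under its middle.
- rubber_foot: Bystander: dark grey rubber foot, 29 mm across, 16 mm high, right of the box. Origin under its middle.

How it is judged:
By the outcome, as a careful person would: the job done as asked, in the order asked, and still so for the second after the job is handed in, with the robot touching nothing.
It also fails if it takes over 70 s, if anything falls off the work surface, if the arm or the gripper's body presses on something with over 40 N, if the wrist force passes 120 N, or if a joint passes its speed limit or range.

### The arm

A 6-joint arm with a two-finger parallel gripper is mounted at the origin on a cart in front of the work surface, level with it; the furniture and walls round the work are solid. World frame = base frame: x ahead of the robot, y to its left, z up, the work surface at z = 0. Lengths are in m, angles in rad, forces in N, time in s.
With the tool pointing down it reaches from about 0.35 to 0.775 m from the base axis. Payload 7.3 kg.
Tool frame: the origin (TCP) lies at the centre of the arm's flange, where the gripper is bolted on; the fingertips stand 178 mm ahead of it and the grasp point (between the pads) lies 159 mm ahead of it; x points along the fingers, y is the direction in which the jaws open and shut, and the axes are right-handed (so a half turn about x gives the same grasp; the last joint's range is limited). The gripper opens to 92 mm and grips with 3 to 60 N. Pads are 19 mm wide; open, the fingers measure 130 mm over their backs; the gripper's body (75 mm by 190 mm) begins 47 mm behind the grasp point.
Start: joints at [1.187, 0.342, 1.524, -0, 1.275, -0.146], TCP at [0.124, 0.51, 0.405] pointing down, gripper open.
Joint ranges: [-2.53, 2.53], [-0.77, 2.02], [0.04, 2.7], [-1, 4.14], [0.28, 2.66], [-3.11, 3.11]. Speed limits (rad/s): [2.57, 2.57, 3.14, 3.14, 3.14, 3.14].

### API

Orientations are given as [roll, pitch, yaw] about the fixed x, y, z axes, in that order (R = Rz(yaw) Ry(pitch) Rx(roll)).
In Python, from cell import readout, cams, workorder gives the robot as it stands.
- The arm moves only by the shell command python3 -m inch 'ROWS' [FORCE]. ROWS is text: rows parted by semicolons, each of 5 numbers parted by spaces: the shift along the world's x, y, z in mm, then the turn about the world's z in rad, then the opening, from 0 (shut) to 1 (fully open). A call has 1 to 8 rows; each row shifts and turns the commanded pose from where the row before left it; what a row does not reach is not made up. A row lasts 1/12 s, in which the tool goes at most 41.7 mm and 7.16 degrees, less where a joint would pass 70% of its speed; a pose out of reach is approached as far as the arm can. A call is refused whole if a number of a shift passes 41.7 or a number of a turn 0.125, either way. A call with a gripper value outside its range is refused whole. The fingers move at their own pace and stop on an object; FORCE is the grip in N (left out, the last holds). Time passes only in rows, so rows that do not move let the fingers close. It gives the time, the measured TCP pose, the force and the opening at its end, in the units of the state.
- readout.observe(): the state, without advancing time (a new reading comes with each control period).
- cams.read_camera(name): name is "scene" or "side" or "wrist"; returns a dict with "color" (420x560x3 uint8, red, green, blue), "fx", "fy", "cx", "cy" (pixels), "world_to_cam" (4x4, takes a point from world to camera coordinates); the wrist camera has in their place "T_tool_cam" (4x4, takes a point from camera to tool coordinates, whose origin is the TCP and whose axes are the tool frame's). Camera axes: x right, y down, z forward; pixel columns grow to the right and rows downward; lengths in m; the calibration is good to about 2 mm. The wrist camera is an equidistant fisheye: a pixel r from the principal point sees the ray r / f radians off the axis. A picture is of the moment at which its call begins: read the wrist's pose just before it. There is no depth.
- workorder.hand_in(): hands the job in, once; it reports no verdict.
The state is a dict: "time": time; "qpos": joint angles; "qvel": joint speeds; "joint_efforts": joint torques, N m; "tool_pos": TCP position; "tool_rot": TCP orientation; "contact_force": force on the tool from outside, world axes, zero at the start; "torque": the same for the moment, N m; "opening": finger opening in m.
Only numpy, scipy, OpenCV 4.12 (cv2) and the standard library are available. Lean on these libraries where they do the work, as an engineer would, in place of code of your own. Each camera call takes 0.05 s, during which the arm holds its last target.

## Working session

There is one attempt and no reset: what is moved stays moved. The work goes in short steps, Python scripts to look and compute and a shell command to move; the robot and the scene stay as the last step left them, time stands still between calls to the robot, and variables do not carry over. Pictures are saved under pics/ and viewed, and the job is handed in when it is done.

```bash
ls; mkdir -p pics
python3 - <<'E'
from cell import readout, cams
import cv2,numpy as np
s=readout.observe()
print({k:np.round(v,4).tolist() for k,v in s.items()})
for n in ["scene","side","wrist"]:
    c=cams.read_camera(n); cv2.imwrite(f"pics/{n}0.png",c["color"][:,:,::-1]); print(n,{k:np.round(v,4).tolist() for k,v in c.items() if k!="color"})
E
```

```text
pics
{'time': 0.0, 'qpos': [1.187, 0.3427, 1.525, 0.0, 1.2754, -0.146], 'qvel': [-0.0007, -0.0003, 0.0001, 0.0005, 0.0002, 0.0021], 'joint_efforts': [-0.0004, -43.1237, -24.4224, 0.0718, 0.056, -0.0001], 'tool_pos': [0.1236, 0.5101, 0.404], 'tool_rot': [-1.7263, 1.5692, -1.9641], 'contact_force': [0.3642, 0.4263, -0.6427], 'torque': [0.0076, 0.0134, 0.0215], 'opening': 0.092}
scene {'fx': 421.77, 'fy': 421.77, 'cx': 274.7204, 'cy': 207.8083, 'world_to_cam': [[0.774, -0.6332, -0.0003, -0.5174], [-0.4914, -0.6004, -0.631, 0.252], [0.3994, 0.4885, -0.7758, 0.7793], [0.0, 0.0, 0.0, 1.0]]}
side {'fx': 412.8863, 'fy': 412.8863, 'cx': 272.9278, 'cy': 208.3594, 'world_to_cam': [[0.9473, -0.32, 0.0124, -0.5841], [-0.1168, -0.3812, -0.9171, 0.0745], [0.2982, 0.8674, -0.3985, 0.8572], [0.0, 0.0, 0.0, 1.0]]}
wrist {'fx': 325.1923, 'fy': 325.1923, 'cx': 281.4649, 'cy': 207.9002, 'T_tool_cam': [[0.0013, -0.2668, 0.9637, 0.0195], [1.0, 0.0, -0.0014, 0.0023], [0.0004, 0.9637, 0.2668, -0.0711], [0.0, 0.0, 0.0, 1.0]]}
```

View pics/scene0.png

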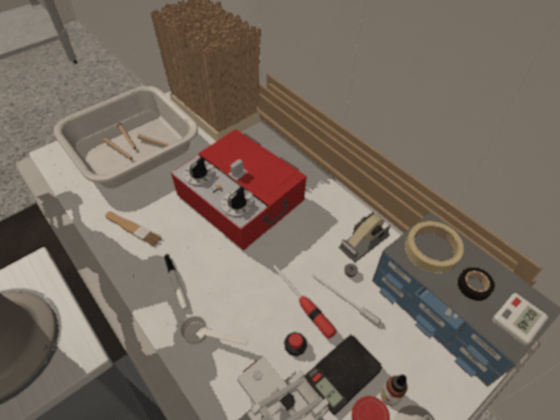

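View pics/side0.png

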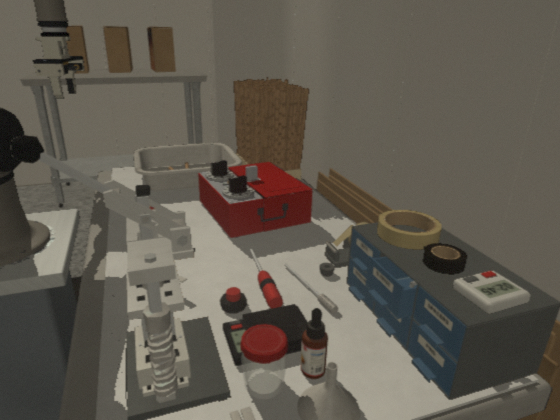

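View pics/wrist0.png

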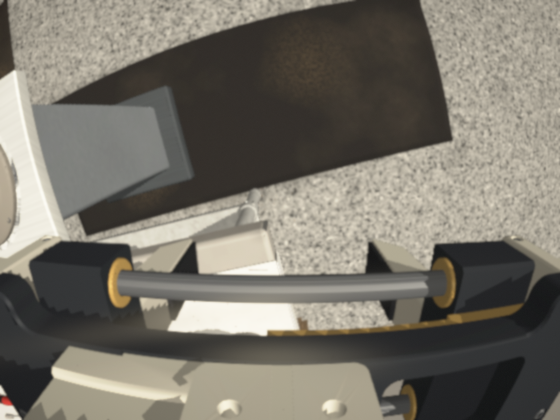

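The scene picture shows the red box around (240,185), with the dials at (200,168) and (238,202) and the lug at (237,168). I'll zoom in for detail.

Run:
```python
import cv2
a=cv2.imread("pics/scene0.png")[120:250,160:320]; cv2.imwrite("pics/sc_crop.png",cv2.resize(a,None,fx=4.5,fy=4.5,interpolation=2))
a=cv2.imread("pics/side0.png")[150:240,190:320]; cv2.imwrite("pics/si_crop.png",cv2.resize(a,None,fx=6,fy=6,interpolation=2))
```

```text
(no output)
```

View pics/sc_crop.png

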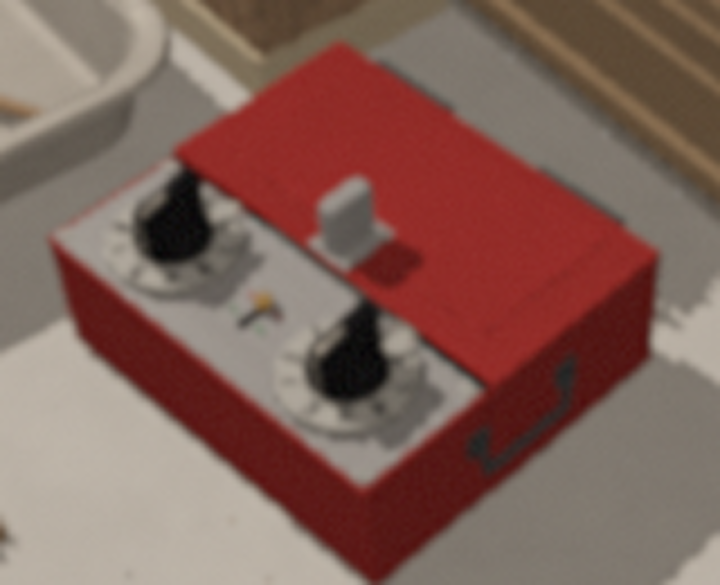

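View pics/si_crop.png

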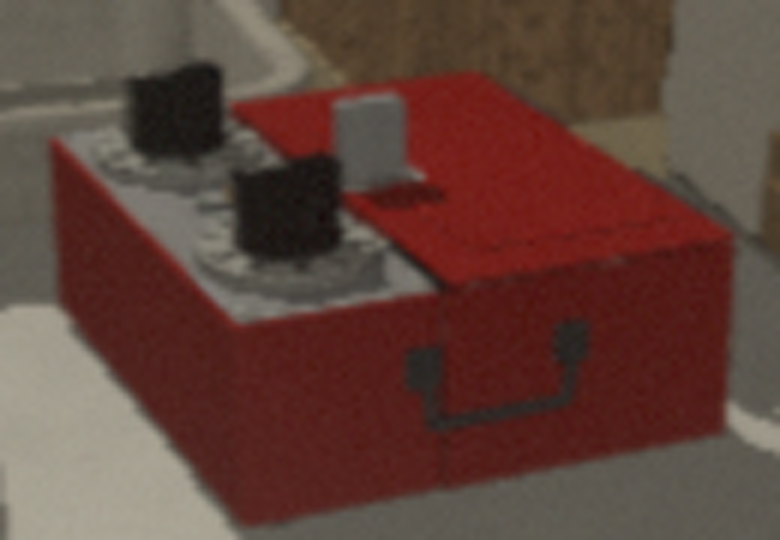

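The scene crop shows the box-top corners: front-left (50,236), front-right (370,492), back-right (658,258) and back-left (342,44). In the side crop the front-right top is at (238,325), its bottom at (243,525) and the back-right top at (732,235).

```bash
cat > h.py <<'E'
import numpy as np, cv2
from cell import readout, cams
from scipy.spatial.transform import Rotation as R
CAL={'scene':(421.77,274.7204,207.8083),'side':(412.8863,272.9278,208.3594)}
def w2c(n): return np.array(W[n])
import json,os
if not os.path.exists('w.json'):
    json.dump({n:cams.read_camera(n)['world_to_cam'].tolist() for n in ('scene','side')},open('w.json','w'))
W=json.load(open('w.json'))
def ray(n,u,v):
    T=w2c(n);f,cx,cy=CAL[n]
    d=T[:3,:3].T@np.array([(u-cx)/f,(v-cy)/f,1]); o=-T[:3,:3].T@T[:3,3]
    return o,d/np.linalg.norm(d)
def onz(n,u,v,z):
    o,d=ray(n,u,v); return o+d*(z-o[2])/d[2]
def proj(n,p):
    T=w2c(n);f,cx,cy=CAL[n]; c=T[:3,:3]@np.asarray(p)+T[:3,3]; return f*c[0]/c[2]+cx,f*c[1]/c[2]+cy
def snap(n,name,crop=None,k=1):
    c=cams.read_camera(n); a=c['color'][:,:,::-1]
    if crop: a=a[crop[1]:crop[3],crop[0]:crop[2]]
    a=cv2.resize(a,None,fx=k,fy=k,interpolation=cv2.INTER_CUBIC); cv2.imwrite(f'pics/{name}.png',a); return c
E
python3 - <<'E'
from h import *
sc=lambda x,y:(160+x/4.5,120+y/4.5)
si=lambda x,y:(190+x/6,150+y/6)
P={}
for k,(n,p,z) in dict(fl=('scene',sc(50,236),.086),fr=('scene',sc(370,492),.086),br=('scene',sc(658,258),.088),bl=('scene',sc(342,44),.088),frb=('scene',sc(375,582),0),
 sfr=('side',si(238,325),.086),sfl=('side',si(52,140),.086),sbr=('side',si(732,235),.088),sfrb=('side',si(243,525),0),sbrb=('side',si(725,432),0)).items():
    P[k]=onz(n,*p,z); print(k,P[k].round(4))
for a in ('fl fr br bl').split(): pass
print('front',np.linalg.norm(P['fl']-P['fr']),'side',np.linalg.norm(P['fr']-P['br']),np.linalg.norm(P['fl']-P['bl']))
print('yaws',np.arctan2(*(P['fl']-P['fr'])[[1,0]])-np.pi/2,np.arctan2(*(P['br']-P['fr'])[[1,0]]),np.arctan2(*(P['sbr']-P['sfr'])[[1,0]]),np.arctan2(*(P['sfl']-P['sfr'])[[1,0]])-np.pi/2,np.arctan2(*(P['bl']-P['br'])[[1,0]])-np.pi/2)
print('centre',np.mean([P[k] for k in ('fl','fr','br','bl')],0))
E
```

```text
fl [0.4477 0.0937 0.086 ]
fr [ 0.4769 -0.1323  0.086 ]
br [ 0.6688 -0.1088  0.088 ]
bl [0.6427 0.117  0.088 ]
frb [ 0.4804 -0.1229  0.    ]
sfr [ 0.4761 -0.1347  0.086 ]
sfl [0.4476 0.0797 0.086 ]
sbr [ 0.6714 -0.1087  0.088 ]
sfrb [ 0.4794 -0.1176  0.    ]
sbrb [ 0.6784 -0.0969  0.    ]
front 0.22785904047326744 side 0.19333858169666976 0.19634188919230058
yaws 0.12810005102456912 0.12150422256573984 0.13212871125422138 0.1321194486627122 0.11490672439737848
centre [ 0.55901288 -0.00758993  0.087     ]
```

Run:
```python
from h import *
s=readout.observe()
M=R.from_euler('xyz',s['tool_rot']).as_matrix(); print(M.round(3), 'jaw yaw',np.arctan2(M[1,1],M[0,1]))
# wing blobs
sc=lambda x,y:(160+x/4.5,120+y/4.5); si=lambda x,y:(190+x/6,150+y/6)
for n,f in(('scene','pics/scene0.png'),('side','pics/side0.png')):
    a=cv2.imread(f).max(2); m=(a<55).astype(np.uint8)
    k,l,st,c=cv2.connectedComponentsWithStats(m)
    for i in range(1,k):
        if st[i,4]>40 and 185<c[i][0]<260 and 150<c[i][1]<220: print(n,st[i],c[i].round(1))
# expected centres
C=np.array([.56,-.0076]);y=.127;Rm=np.array([[np.cos(y),-np.sin(y)],[np.sin(y),np.cos(y)]])
for nm,p in dict(L=(-.06,.062,.107),Rr=(-.06,-.062,.107),lugtop=(-.001,0,.122)).items():
    w=[*(C+Rm@np.array(p[:2])),p[2]]; print(nm,np.round(w,4),'scene',np.round(proj('scene',w),1),'side',np.round(proj('side',w),1))
```

```text
[[-0.     0.236  0.972]
 [-0.001  0.972 -0.236]
 [-1.    -0.001 -0.   ]] jaw yaw 1.3330051607659226
scene [191 158  16  21 208] [199.  169.3]
scene [230 187  16  22 219] [238.4 199.5]
side [212 161  16  16 211] [219.3 168.5]
side [229 176  18  19 273] [237.9 184.6]
L [0.4926 0.0463 0.107 ] scene [198.5 168.5] side [219.  167.6]
Rr [ 0.5083 -0.0767  0.107 ] scene [237.8 198.4] side [237.8 183.7]
lugtop [ 0.559  -0.0077  0.122 ] scene [237.5 163.5] side [251.4 165.9]
```

```bash
python3 -m inch '12 -14 0 0 1;24 -29 0 0 1;24 -29 0 0.03 1;24 -29 0 0.03 1;24 -29 0 0.03 1;24 -29 0 0.03 1;24 -29 0 0.03 1;24 -29 0 0.03 1'; python3 -m inch '24 -29 0 0.03 1;24 -29 0 0.03 1;24 -29 0 0.03 1;24 -29 0 0.03 1;24 -29 0 0.03 1;24 -29 0 0.03 1;24 -29 0 0.03 1;24 -29 0 0 1';python3 -m inch '24 -29 0 0 1;24 -29 0 0 1;12 -14 0 0 1;0 0 0 0 1;0 0 0 0 1'
python3 - <<'E'
from h import *
s=readout.observe(); print({k:np.round(s[k],4).tolist() for k in ('time','tool_pos','contact_force','torque','qpos')})
M=R.from_euler('xyz',s['tool_rot']).as_matrix(); print('jaw yaw',np.arctan2(M[1,1],M[0,1]))
np.savez('w1.npz',p=s['tool_pos'],M=M)
snap('wrist','wrist1')
E
```

```text
time: 0.92
tool_pos: [0.3043, 0.2917, 0.4049]
tool_rot: [0.778, 1.57, 0.722]
contact_force: [0.8, 0.6, 0.7]
opening: 0.0916
time: 1.58
tool_pos: [0.4965, 0.0595, 0.4048]
tool_rot: [1.041, 1.571, 1.195]
contact_force: [1.5, 0.6, 0.2]
opening: 0.0916
time: 2.0
tool_pos: [0.5559, -0.0115, 0.4041]
tool_rot: [2.611, 1.569, 2.761]
contact_force: [-0.7, 0.2, -0.1]
opening: 0.0917
{'time': 2.0, 'tool_pos': [0.5559, -0.0115, 0.4041], 'contact_force': [-0.7261, 0.1556, -0.1033], 'torque': [0.0458, 0.0175, 0.0141], 'qpos': [-0.1587, 0.3998, 1.4381, 0.0003, 1.3051, -1.8799]}
jaw yaw 1.7211447079050537
```

View pics/wrist1.png

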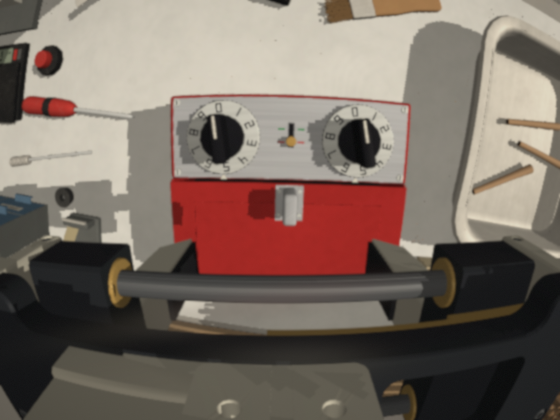

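The wrist view shows both dials from above: the left one at about (365,140), the right one at about (222,137), the lug at (289,205) and the button at (291,141). Zooming in to pick the points.

Run:
```python
import cv2
a=cv2.imread("pics/wrist1.png")[85:245,165:425]; cv2.imwrite("pics/w1c.png",cv2.resize(a,None,fx=3,fy=3,interpolation=2))
```

```text
(no output)
```

View pics/w1c.png

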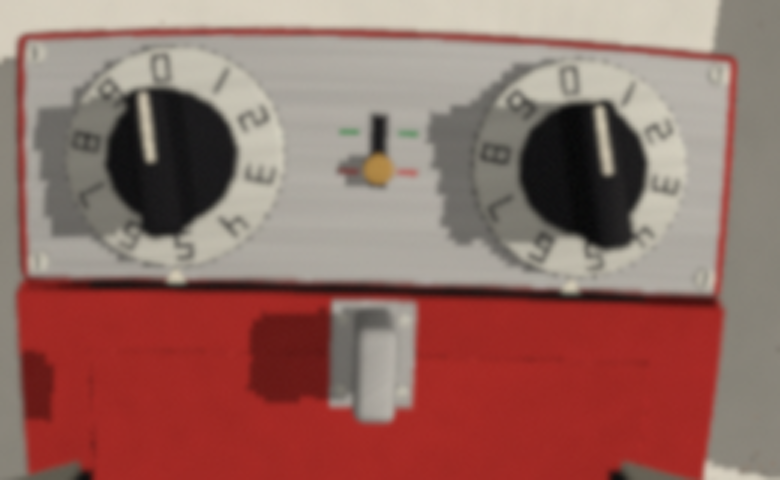

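Picks in the crop (3x, offset 165,85): left disc spans x 472–687, y 58–278, with its 0 at (569,80) and white line (600,107)–(608,175). Right disc spans x 67–285, y 46–268, with its 0 at (160,70) and white line (143,92)–(151,162). The button is at (378,169) and the lug top is about (377,370).

```bash
cat >> h.py <<'E'
TC=np.array([[0.0013,-0.2668,0.9637,0.0195],[1,0,-0.0014,0.0023],[0.0004,0.9637,0.2668,-0.0711],[0,0,0,1]])
def wz(u,v,z,p,M):
    du,dv=u-281.4649,v-207.9002; r=np.hypot(du,dv); th=r/325.1923
    d=np.array([du/r*np.sin(th),dv/r*np.sin(th),np.cos(th)]) if r>0 else np.array([0,0,1.])
    d=M@TC[:3,:3]@d; o=p+M@TC[:3,3]; return o+d*(z-o[2])/d[2]
E
python3 - <<'E'
from h import *
q=np.load('w1.npz');p,M=q['p'],q['M']
c=lambda x,y,z:wz(165+x/3,85+y/3,z,p,M)
def circ(x0,x1,y0,y1,z):
    xm,ym=(x0+x1)/2,(y0+y1)/2
    P=[c(x0,ym,z),c(x1,ym,z),c(xm,y0,z),c(xm,y1,z)]
    print('diam',np.linalg.norm(P[0]-P[1]),np.linalg.norm(P[2]-P[3])); return np.mean(P,0)
L=circ(472,687,58,278,.092);Rr=circ(67,285,46,268,.092)
print('L',L,'R',Rr,np.linalg.norm(L-Rr)); d=L-Rr; yaw=np.arctan2(-d[0],d[1]); print('yaw',yaw)
corn=[c(*k,.087) for k in((20,37),(735,58),(718,298),(22,280))]; print(np.round(corn,4))
fe=corn[1]-corn[0]; print('yaw front',np.arctan2(-fe[0],fe[1]), 'len',np.linalg.norm(fe))
def a(A,B): A,B=np.array(A),np.array(B); v=B-A; return np.arctan2(v[1],v[0])
for nm,ctr,z0,wl in(('L',L,(569,80),[(608,175),(600,107)]),('R',Rr,(160,70),[(151,162),(143,92)])):
    print(nm,'theta by 0',(a(ctr,c(*z0,.092))-yaw)%(2*np.pi),'by wing',(a(c(*wl[0],.123),c(*wl[1],.123))-yaw)%(2*np.pi), 'wing ends',c(*wl[0],.123),c(*wl[1],.123))
print('button',c(378,169,.093),'lug',c(377,328,.122),c(377,420,.122))
mid=(L+Rr)/2; Rm=np.array([[np.cos(yaw),-np.sin(yaw)],[np.sin(yaw),np.cos(yaw)]]); print('box',mid[:2]+Rm@[.06,0],'lug exp',mid[:2]+Rm@[.059,0])
E
```

```text
diam 0.0680696455336268 0.06777039207562824
diam 0.06732322349784647 0.06777119236287617
L [0.49182957 0.05223367 0.092     ] R [ 0.50739579 -0.06998945  0.092     ] 0.12321037428548358
yaw 0.12667702433838668
[[ 0.4757 -0.1253  0.087 ]
 [ 0.4473  0.0975  0.087 ]
 [ 0.5247  0.1075  0.087 ]
 [ 0.5528 -0.1163  0.087 ]]
yaw front 0.12666946216438646 len 0.224656510848668
L theta by 0 3.331839064353218 by wing 3.3159153041571825 wing ends [0.49163882 0.052379   0.123     ] [0.47369068 0.04680733 0.123     ]
R theta by 0 3.3146982740852575 by wing 3.259084675800844 wing ends [ 0.50721898 -0.07096822  0.123     ] [ 0.48857469 -0.07561325  0.123     ]
button [ 0.50245319 -0.00886956  0.093     ] lug [ 0.54409175 -0.0034534   0.122     ] [0.57052108 0.00074667 0.122     ]
box [ 0.55913191 -0.00129758] lug exp [ 0.55813993 -0.00142392]
```

Box yaw is 0.127 and both dials read about 3.32, inside their given start ranges. The wrist and scene views differ by about 6 mm in y, so I'll hover above the left wing and check at close range.

```bash
python3 -m inch '-16 15 -15 0.04 1;-16 15 -15 0.04 1;-16 15 -15 0.04 1;-16 16 -15 0.04 1;0 0 -10 0 1;0 0 0 0 1;0 0 0 0 1'
python3 - <<'E'
from h import *
s=readout.observe(); print({k:np.round(s[k],4).tolist() for k in ('time','tool_pos','contact_force','torque','qpos')})
M=R.from_euler('xyz',s['tool_rot']).as_matrix(); print('jaw yaw',np.arctan2(M[1,1],M[0,1]))
np.savez('w2.npz',p=s['tool_pos'],M=M)
snap('wrist','wrist2'); snap('scene','scene2',(150,80,310,210),4.5)
E
```

```text
time: 2.63
tool_pos: [0.4911, 0.0512, 0.3351]
tool_rot: [1.346, 1.571, 1.66]
contact_force: [-0.7, 0.3, -0.1]
opening: 0.0916
{'time': 2.6333, 'tool_pos': [0.4911, 0.0512, 0.3351], 'contact_force': [-0.7434, 0.2537, -0.0687], 'torque': [0.0492, -0.0048, 0.0212], 'qpos': [-0.0515, 0.3562, 1.7124, 0.0001, 1.073, -1.9361]}
jaw yaw 1.8845560473256586
```

View pics/wrist2.png

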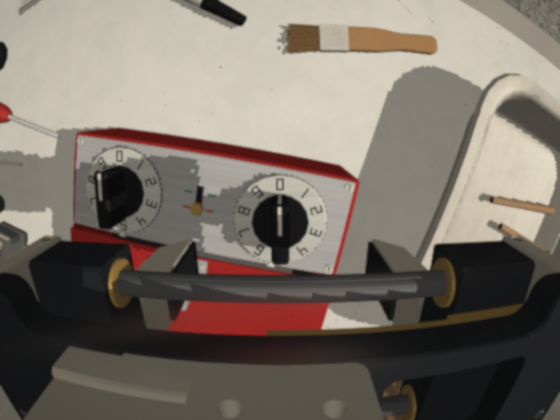

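View pics/scene2.png

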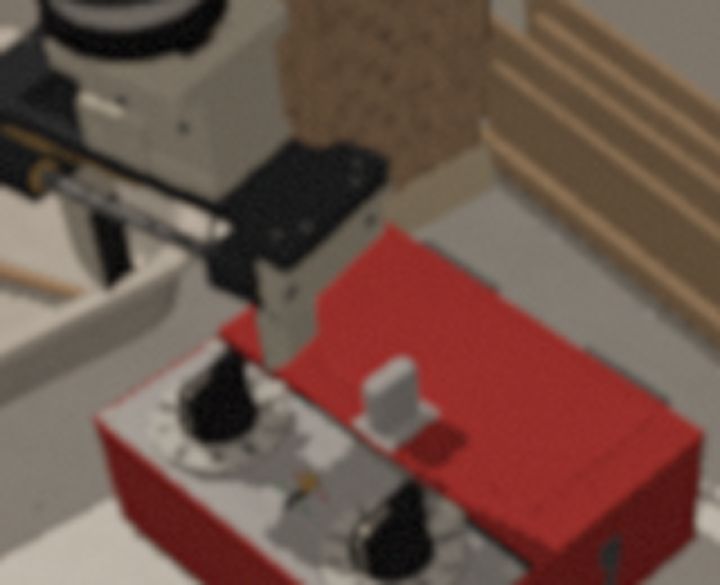

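Run:
```python
import cv2
a=cv2.imread("pics/wrist2.png")[165:285,60:370]; cv2.imwrite("pics/w2c.png",cv2.resize(a,None,fx=2.5,fy=2.5,interpolation=2))
from h import *
q=np.load('w2.npz');p,M=q['p'],q['M']
b=cv2.imread("pics/wrist2.png").max(2)
P=[wz(u,v,.092,p,M) for u,v in((234,221),(327,221),(280,174))]; print(np.round(P,4),np.linalg.norm(P[0]-P[1]),'front-edge based centre',P[2][:2]+.034*M[:2,2],'mid',(P[0]+P[1])/2)
print('wing line',wz(280,194,.123,p,M),wz(280,235,.123,p,M))
```

```text
[[0.5019 0.0205 0.092 ]
 [0.481  0.0848 0.092 ]
 [0.4588 0.0417 0.092 ]] 0.06762012532471634 front-edge based centre [0.49115472 0.05222409] mid [0.49141325 0.05261207 0.092     ]
wing line [0.46554817 0.04408974 0.123     ] [0.4907694 0.0522279 0.123    ]
```

View pics/w2c.png

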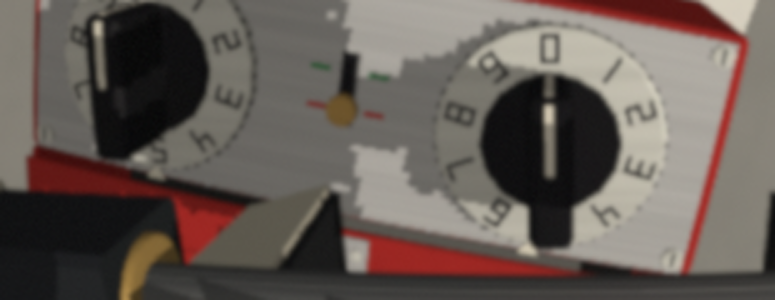

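Wing and fingers are aligned. Descending around the wing, staying 5 mm clear of the disc, then closing lightly.

```bash
python3 -m inch '0 1 -15 0 1;0 0 -15 0 0.8;0 0 -15 0 0.6;0 0 -10 0 0.45;0 0 -5 0 0.35;0 0 0 0 0.3;0 0 0 0 0.3;0 0 0 0 0.3' 10
python3 - <<'E'
from h import *
s=readout.observe(); print({k:np.round(s[k],4).tolist() for k in ('time','tool_pos','contact_force','torque','opening')})
snap('wrist','wrist3'); snap('scene','scene3',(150,80,310,210),4.5)
E
```

```text
time: 3.4
tool_pos: [0.4921, 0.0511, 0.2756]
tool_rot: [-0.316, 1.569, -0.004]
contact_force: [-0.4, 0.8, 0.6]
opening: 0.0496
{'time': 3.4, 'tool_pos': [0.4921, 0.0511, 0.2756], 'contact_force': [-0.3564, 0.7511, 0.5996], 'torque': [0.0465, 0.0168, 0.0426], 'opening': 0.0496}
```

View pics/wrist3.png

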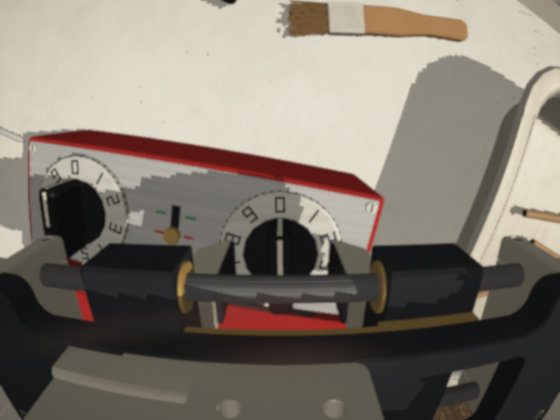

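View pics/scene3.png

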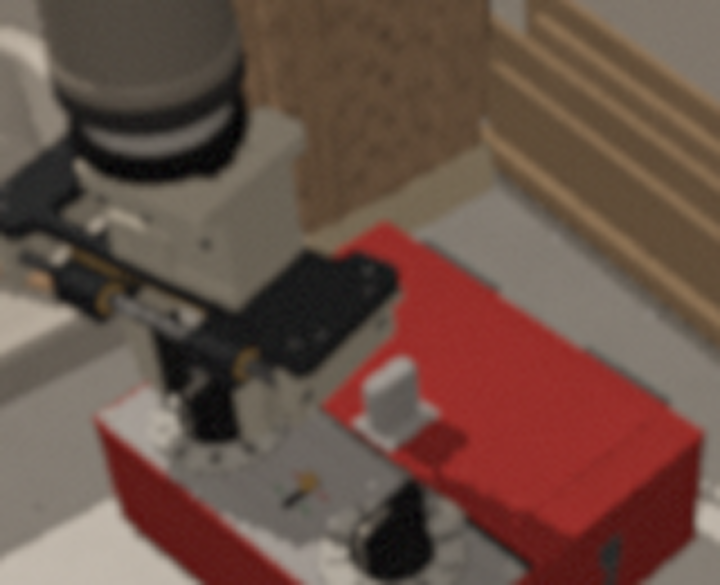

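The fingers straddle the wing, centred at pixel column 280. Closing.

```bash
python3 -m inch '0 0 0 0 0.2;0 0 0 0 0.15;0 0 0 0 0.12;0 0 0 0 0.08;0 0 0 0 0;0 0 0 0 0' 10
python3 - <<'E'
from h import *
s=readout.observe(); print({k:np.round(s[k],4).tolist() for k in ('time','tool_pos','contact_force','torque','opening')})
M=R.from_euler('xyz',s['tool_rot']).as_matrix(); print('jaw yaw',np.arctan2(M[1,1],M[0,1]))
E
```

```text
time: 4.0
tool_pos: [0.4919, 0.0506, 0.2749]
tool_rot: [-1.473, 1.569, -1.16]
contact_force: [-0.4, -4.7, 0.8]
opening: 0.0118
{'time': 4.0, 'tool_pos': [0.4919, 0.0506, 0.2749], 'contact_force': [-0.385, -4.7232, 0.8002], 'torque': [-0.7265, -0.108, 0.0475], 'opening': 0.0118}
jaw yaw 1.8835157075044482
```

```bash
cat > st.py <<'E'
from h import *
import sys
s=readout.observe(); M=R.from_euler('xyz',s['tool_rot']).as_matrix(); 
print('t',round(s['time'],2),'pos',np.round(s['tool_pos'],4),'F',np.round(s['contact_force'],2),'T',np.round(s['torque'],3),'op',round(s['opening'],4),'jaw',round(np.arctan2(M[1,1],M[0,1]),4))
if len(sys.argv)>1: snap('scene',sys.argv[1],(160,120,320,250),4.5)
E
python3 -m inch '0 -1.2 0 0 0;0 0 0 0 0' >/dev/null; python3 st.py; python3 -m inch '0 0 0 -0.02 0;0 0 0 -0.02 0;0 0 0 -0.02 0' >/dev/null; python3 st.py a1
```

```text
t 4.17 pos [0.4919 0.0501 0.2749] F [ 1.54  1.68 -0.02] T [ 0.352 -0.216  0.108] op 0.0118 jaw 1.8827
t 4.42 pos [0.4919 0.0501 0.2749] F [1.29 1.13 0.87] T [ 0.339 -0.334  0.146] op 0.0118 jaw 1.8209
```

View pics/a1.png

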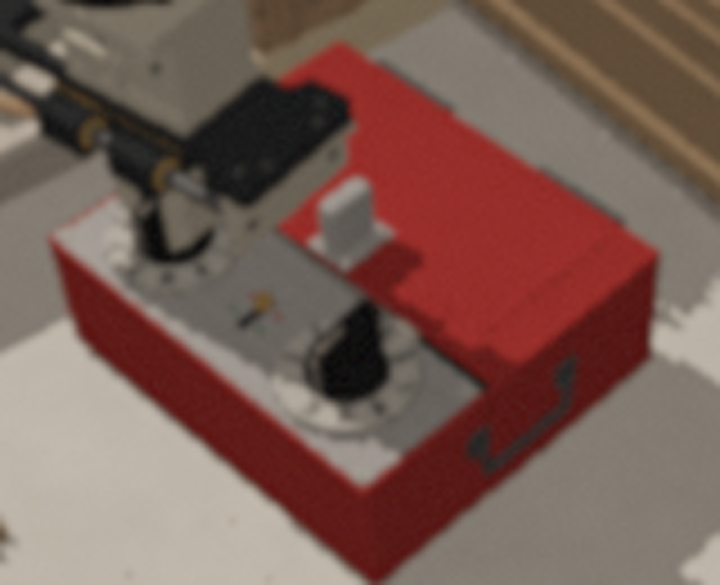

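The button sits at (262,300) in the scene crop, in the locked position. Turning quickly to just short of the gate range, then slowly.

```bash
python3 -m inch '0 0 0 -0.04 0;0 0 0 -0.04 0;0 0 0 -0.04 0;0 0 0 -0.04 0;0 0 0 -0.04 0;0 0 0 -0.04 0;0 0 0 0 0' >/dev/null; python3 st.py
for i in 1; do :; done
python3 -m inch '0 0 0 -0.02 0;0 0 0 -0.02 0' >/dev/null; python3 st.py; python3 -m inch '0 0 0 -0.02 0;0 0 0 -0.02 0' >/dev/null; python3 st.py b1
```

```text
t 5.05 pos [0.4919 0.05   0.2749] F [1.84 1.77 0.01] T [ 0.191 -0.437  0.022] op 0.0118 jaw 1.5812
t 5.22 pos [0.4919 0.05   0.2749] F [3.31 1.45 0.05] T [ 0.136 -0.549  0.139] op 0.0119 jaw 1.5421
t 5.38 pos [0.4919 0.05   0.2749] F [3.38 0.55 0.47] T [ 0.139 -0.691  0.119] op 0.0118 jaw 1.5014
```

```bash
cat >> st.py <<'E'
c=cams.read_camera('scene')['color'][175:200,206:232].astype(int)
r,g,b=c[...,0],c[...,1],c[...,2]; w=np.clip((r+g)/2-b-25,0,None)*(r>=g-5); yy,xx=np.mgrid[0:c.shape[0],0:c.shape[1]]
print('  button px',round(206+(w*xx).sum()/max(w.sum(),1),2),round(175+(w*yy).sum()/max(w.sum(),1),2),int(w.sum()))
E
python3 st.py
python3 - <<'E'
from h import *
for d in (0,.005,.012): print(proj('scene',[.5025-d*.992,-.0075-d*.127,.093]))
E
python3 -m inch '0 0 0 -0.02 0;0 0 0 -0.02 0' >/dev/null; python3 st.py
```

```text
t 5.43 pos [0.4919 0.05   0.2749] F [ 3.94  0.83 -0.3 ] T [ 0.094 -0.647  0.149] op 0.012 jaw 1.5002
  button px 217.92 186.69 159
(np.float64(216.99315792264287), np.float64(184.89103310129704))
(np.float64(215.23931670724693), np.float64(186.15081910528914))
(np.float64(212.7689165059997), np.float64(187.9253101883305))
t 5.65 pos [0.4918 0.05   0.2749] F [4.66 0.53 0.63] T [ 0.085 -0.752  0.195] op 0.0119 jaw 1.4613
  button px 217.91 186.67 160
```

```bash
python3 -m inch '0.6 0 0 -0.02 0;0.4 0 0 -0.02 0' >/dev/null; python3 st.py; python3 -m inch '0 0 0 -0.02 0;0 0 0 -0.02 0' >/dev/null; python3 st.py
```

```text
t 5.87 pos [0.4923 0.05   0.2748] F [-0.13 -0.9   5.58] T [-0.116  0.021  0.121] op 0.012 jaw 1.4213
  button px 217.92 186.65 158
t 6.08 pos [0.4923 0.05   0.2748] F [-0.55 -1.18  5.29] T [-0.134 -0.031  0.149] op 0.0118 jaw 1.3811
  button px 217.9 186.7 160
```

```bash
python3 -m inch '0 0 0 -0.02 0;0 0 0 -0.02 0' >/dev/null; python3 st.py; python3 -m inch '0 0 0 -0.02 0;0 0 0 -0.02 0' >/dev/null; python3 st.py
```

```text
t 6.3 pos [0.4923 0.0499 0.2748] F [ 0.48 -1.16  5.83] T [-0.152 -0.088  0.246] op 0.012 jaw 1.3413
  button px 217.93 186.68 159
t 6.52 pos [0.4923 0.0499 0.2748] F [-0.78 -1.68  5.91] T [-0.204 -0.014  0.195] op 0.0123 jaw 1.3013
  button px 218.0 186.62 147
```

```bash
python3 -m inch '0 0 0 0 0' >/dev/null; python3 st.py c1;  python3 -m inch '0 0 0 -0.02 0' >/dev/null; python3 st.py
python3 - <<'E'
from h import *
snap('wrist','c1w')
E
```

```text
t 6.65 pos [0.4923 0.0499 0.2748] F [-0.04 -2.01  5.97] T [-0.151  0.033  0.138] op 0.0119 jaw 1.3017
  button px 218.11 186.59 150
t 6.83 pos [0.4923 0.0499 0.2748] F [-0.08 -1.34  4.84] T [-0.21   0.012  0.139] op 0.0121 jaw 1.2821
  button px 218.11 186.52 138
```

View pics/c1.png

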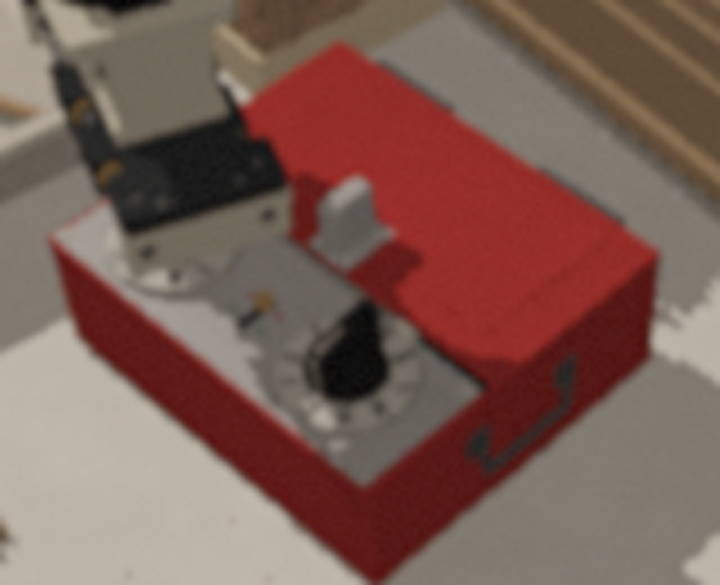

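View pics/c1w.png

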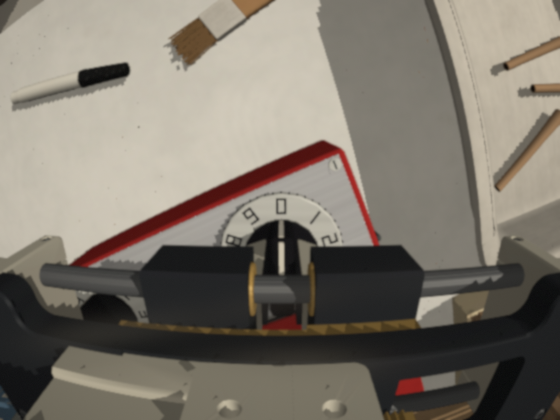

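The 0 is still in line with the tool at (281,205), so the dial has followed and the button hasn't moved. Continuing.

```bash
python3 -m inch '0 0 0 -0.02 0;0 0 0 -0.02 0' >/dev/null; python3 st.py; python3 -m inch '0 0 0 -0.02 0;0 0 0 -0.02 0' >/dev/null; python3 st.py
```

```text
t 7.1 pos [0.4922 0.0499 0.2748] F [-0.62 -1.48  5.83] T [-0.244  0.015  0.018] op 0.0118 jaw 1.241
  button px 218.16 186.48 140
t 7.32 pos [0.4922 0.0499 0.2748] F [-0.17 -2.17  5.21] T [-0.333 -0.01   0.096] op 0.0117 jaw 1.2009
  button px 218.13 186.52 142
```

```bash
python3 -m inch '0 0 0 -0.02 0;0 0 0 -0.02 0' >/dev/null; python3 st.py; python3 -m inch '0 0 0 -0.02 0;0 0 0 -0.02 0' >/dev/null; python3 st.py
```

```text
t 7.53 pos [0.4923 0.0498 0.2748] F [-0.97 -1.59  5.08] T [-0.3    0.067  0.022] op 0.0119 jaw 1.1609
  button px 217.97 186.64 155
t 7.75 pos [0.4922 0.0498 0.2748] F [-0.02 -1.99  5.55] T [-0.37   0.029  0.127] op 0.012 jaw 1.1209
  button px 217.84 186.8 144
```

```bash
python3 -m inch '0 0 0 -0.02 0;0 0 0 -0.02 0' >/dev/null; python3 st.py
```

```text
t 7.97 pos [0.4922 0.0498 0.2748] F [ 0.25 -2.46  6.26] T [-0.313  0.021  0.163] op 0.0117 jaw 1.0809
  button px 217.84 186.87 139
```

```bash
python3 -m inch '0 0 0 -0.02 0;0 0 0 -0.02 0' >/dev/null; python3 st.py
```

```text
t 8.18 pos [0.4922 0.0498 0.2748] F [-0.72 -1.43  6.42] T [-0.412  0.032  0.061] op 0.0121 jaw 1.0409
  button px 217.66 186.94 138
```

```bash
python3 -m inch '0 0 0 -0.02 0;0 0 0 -0.02 0' >/dev/null; python3 st.py
```

```text
t 8.4 pos [0.4922 0.0498 0.2748] F [-0.11 -2.51  5.22] T [-0.422  0.107  0.027] op 0.0119 jaw 1.0008
  button px 217.14 187.16 145
```

```bash
python3 -m inch '0 0 0 0 0' >/dev/null; python3 st.py d1
python3 - <<'E'
from h import *
snap('scene','d2',(200,168,240,204),16)
E
```

```text
t 8.53 pos [0.4922 0.0498 0.2748] F [-1.41 -3.13  5.43] T [-0.496  0.077 -0.134] op 0.012 jaw 1.0012
  button px 216.95 187.28 143
```

View pics/d2.png

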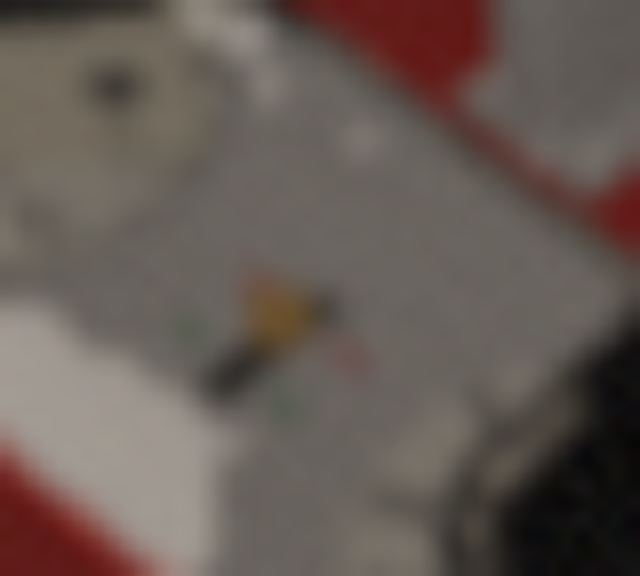

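The button is now at (280,312) in the 16x crop, and dark slot shows behind it. It has started to drop by 2–3 mm, so I'll inch on carefully.

```bash
python3 -m inch '0 0 0 0 0;0 0 0 0 0' >/dev/null; python3 st.py; python3 -m inch '0 0 0 -0.01 0;0 0 0 0 0' >/dev/null; python3 st.py
```

```text
t 8.85 pos [0.4922 0.0497 0.2748] F [-1.26 -2.5   5.72] T [-0.507  0.005 -0.125] op 0.0121 jaw 1.0013
  button px 216.95 187.29 145
t 9.07 pos [0.4922 0.0498 0.2748] F [-0.98 -3.53  5.25] T [-0.43   0.101 -0.067] op 0.0118 jaw 0.991
  button px 216.94 187.33 135
```

```bash
python3 -m inch '0 0 0 -0.01 0;0 0 0 0 0' >/dev/null; python3 st.py
```

```text
t 9.28 pos [0.4922 0.0497 0.2748] F [-0.46 -2.31  5.95] T [-0.458  0.132 -0.09 ] op 0.0119 jaw 0.981
  button px 216.8 187.51 156
```

```bash
python3 -m inch '0 0 0 -0.01 0;0 0 0 0 0' >/dev/null; python3 st.py
```

```text
t 9.5 pos [0.4922 0.0497 0.2748] F [-1.   -2.59  5.93] T [-0.519  0.082 -0.144] op 0.0118 jaw 0.9709
  button px 216.6 187.68 152
```

```bash
python3 -m inch '0 0 0 -0.01 0;0 0 0 0 0' >/dev/null; python3 st.py
```

```text
t 9.72 pos [0.4922 0.0497 0.2748] F [ 0.12 -3.24  6.94] T [-0.468  0.056 -0.143] op 0.012 jaw 0.9609
  button px 216.27 187.77 161
```

```bash
python3 -m inch '0 0 0 -0.01 0;0 0 0 0 0' >/dev/null; python3 st.py
```

```text
t 9.93 pos [0.4922 0.0497 0.2748] F [-0.79 -2.53  5.18] T [-0.421  0.104 -0.053] op 0.0116 jaw 0.9511
  button px 216.24 187.75 165
```

```bash
python3 - <<'E'
from h import *
snap('scene','d3',(200,168,240,204),16)
E
python3 -m inch '0 0 0 -0.01 0;0 0 0 -0.01 0;0 0 0 0 0' >/dev/null; python3 st.py
```

```text
t 10.28 pos [0.4922 0.0498 0.2748] F [-2.   -3.3   6.25] T [-0.467  0.112 -0.053] op 0.012 jaw 0.9312
  button px 216.28 187.75 163
```

View pics/d3.png

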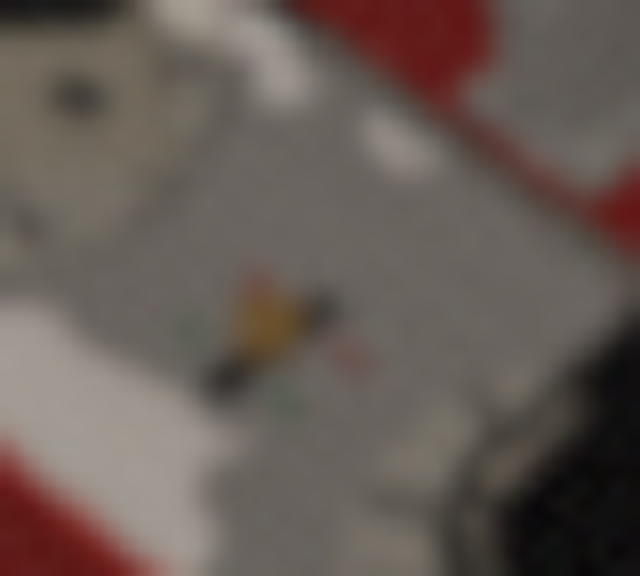

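The bolt is down 5 mm and stable, and the button has stopped at (268,322) in the crop. Releasing, rising, turning the tool by −2.23 rad to stay within joint 6's range, and moving over the right dial.

```bash
python3 -m inch '0 0 0 0 0.2;0 0 0 0 0.4;0 0 0 0 0.6;0 0 10 0 0.6;0 0 25 0 0.8;0 0 25 -0.12 1;1 -8 5 -0.12 1;1 -8 0 -0.12 1'; python3 st.py; python3 -m inch '1 -8 0 -0.12 1;1 -8 0 -0.12 1;1 -8 0 -0.12 1;1 -8 0 -0.12 1;1 -8 0 -0.12 1;1 -8 0 -0.12 1;1 -8 0 -0.12 1;1 -8 0 -0.12 1';python3 -m inch '1 -8 0 -0.12 1;1 -8 0 -0.12 1;1 -8 0 -0.12 1;1 -8 0 -0.12 1;1 -8 0 -0.12 1;1 -3 0 -0.12 1;0 0 0 -0.06 1;0 0 0 0 1' ; python3 st.py
python3 - <<'E'
from h import *
s=readout.observe(); M=R.from_euler('xyz',s['tool_rot']).as_matrix(); np.savez('w4.npz',p=s['tool_pos'],M=M); snap('wrist','wrist4')
E
```

```text
time: 11.0
tool_pos: [0.4949, 0.0342, 0.3416]
tool_rot: [0.984, 1.567, -0.019]
contact_force: [0.9, -0.0, -0.5]
opening: 0.0603
t 11.0 pos [0.4949 0.0342 0.3416] F [ 0.86 -0.01 -0.53] T [-0.074  0.044 -0.05 ] op 0.0603 jaw 0.5677
  button px 216.3 187.53 361
time: 11.72
tool_pos: [0.5024, -0.0301, 0.339]
tool_rot: [-1.483, 1.569, 2.839]
contact_force: [0.1, -0.3, 0.8]
opening: 0.0914
time: 12.38
tool_pos: [0.5085, -0.073, 0.339]
tool_rot: [-0.743, 1.569, 2.802]
contact_force: [-0.6, 0.7, -0.3]
opening: 0.092
t 12.38 pos [ 0.5085 -0.073   0.339 ] F [-0.6   0.68 -0.33] T [-0.105  0.114 -0.059] op 0.092 jaw -1.1675
  button px 216.26 187.56 361
```

View pics/wrist4.png

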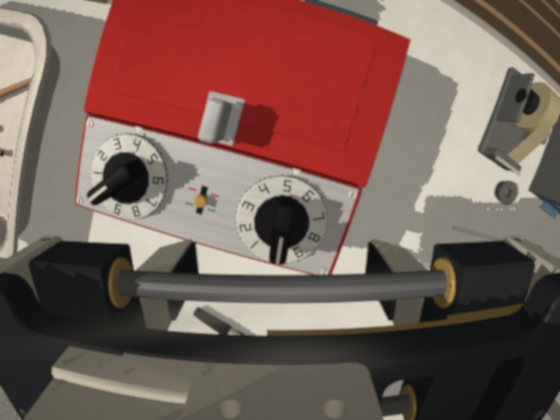

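Right dial centre is around (281,221). Its wing is tilted about 0.13 rad to the jaws, so I'll correct and zoom.

```bash
python3 -m inch '0 0 0 -0.06 1;0 0 0 -0.06 1;0 0 0 0 1' ; python3 st.py
python3 - <<'E'
from h import *
s=readout.observe(); M=R.from_euler('xyz',s['tool_rot']).as_matrix(); np.savez('w5.npz',p=s['tool_pos'],M=M); snap('wrist','wrist5'); a=cv2.imread('pics/wrist5.png')[160:280,200:360]; cv2.imwrite('pics/w5c.png',cv2.resize(a,None,fx=5,fy=5,interpolation=2))
E
```

```text
time: 12.73
tool_pos: [0.5085, -0.0727, 0.3395]
tool_rot: [-0.558, 1.57, 2.868]
contact_force: [0.4, 0.5, 0.8]
opening: 0.0921
t 12.73 pos [ 0.5085 -0.0727  0.3395] F [0.42 0.45 0.78] T [-0.057  0.146 -0.037] op 0.0921 jaw -1.2861
  button px 216.27 187.54 361
```

View pics/w5c.png

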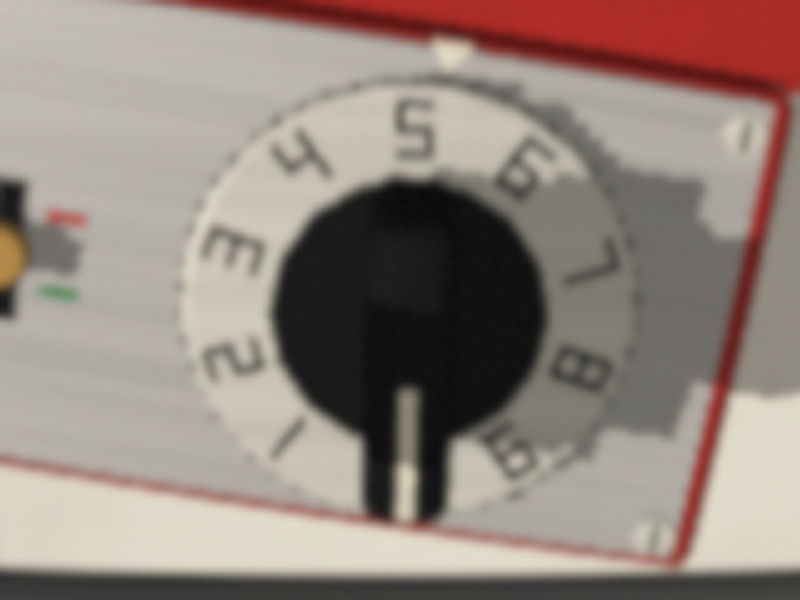

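Run:
```python
from h import *
q=np.load('w5.npz');p,M=q['p'],q['M']
P=[wz(200+u/5,160+v/5,.092,p,M) for u,v in((182,300),(634,300),(408,78))]; print(np.round(P,4),np.linalg.norm(P[0]-P[1]),'centre',P[2][:2]+.034*M[:2,2],'mid',(P[0]+P[1])/2)
```

```text
[[ 0.4983 -0.0429  0.092 ]
 [ 0.5172 -0.1071  0.092 ]
 [ 0.5395 -0.0656  0.092 ]] 0.06693415861029003 centre [ 0.506897  -0.0752653] mid [ 0.50774762 -0.07499834  0.092     ]
```

The flipped and unflipped camera estimates average to (.5075, −.0727), which matches the tool position. Descending and closing.

```bash
python3 -m inch '0 0 -15 0 1;0 0 -15 0 0.8;0 0 -15 0 0.6;0 0 -12 0 0.45;0 0 -7 0 0.35;0 0 0 0 0.3;0 0 0 0 0.25;0 0 0 0 0.2' 10; python3 st.py; python3 -m inch '0 0 0 0 0.15;0 0 0 0 0.1;0 0 0 0 0.05;0 0 0 0 0;0 0 0 0 0' 10; python3 st.py e1
```

```text
time: 13.5
tool_pos: [0.5089, -0.073, 0.2764]
tool_rot: [2.502, 1.57, -0.355]
contact_force: [-1.1, 0.2, 0.7]
opening: 0.0498
t 13.5 pos [ 0.5089 -0.073   0.2764] F [-1.05  0.16  0.66] T [-0.049  0.17   0.028] op 0.0498 jaw -1.2862
  button px 215.69 186.42 345
time: 13.97
tool_pos: [0.5086, -0.0729, 0.2759]
tool_rot: [-2.189, 1.571, 1.237]
contact_force: [-1.9, 10.2, 2.0]
opening: 0.0126
t 13.97 pos [ 0.5086 -0.0729  0.2759] F [-1.93 10.19  1.97] T [ 1.908  0.605 -0.106] op 0.0126 jaw -1.2871
  button px 217.04 186.24 457
```

View pics/e1.png

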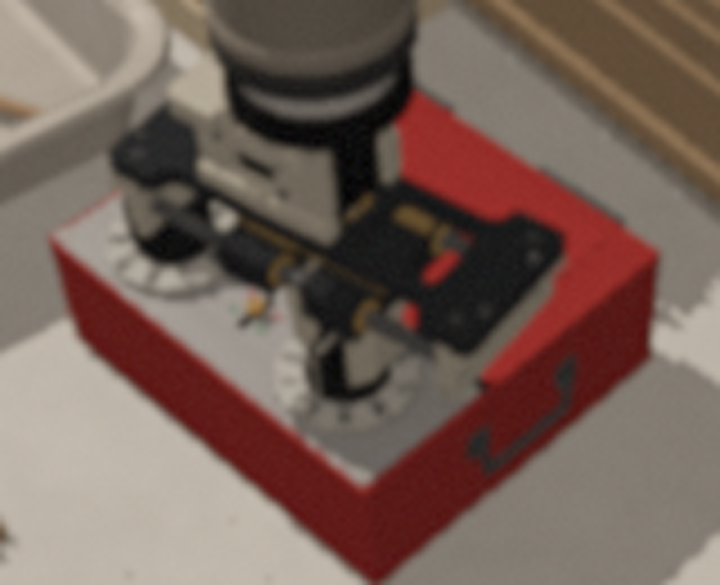

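```bash
python3 -m inch '0 1 0 0 0;0 0.8 0 0 0;0 0 0 0 0' 10 >/dev/null; python3 st.py
```

```text
t 14.32 pos [ 0.5086 -0.072   0.2759] F [-1.53 -5.9   1.67] T [-1.013  0.47  -0.038] op 0.0122 jaw -1.2866
  button px 217.04 186.26 446
```

```bash
python3 -m inch '0 -0.7 0 0 0;0 0 0 0.03 0;0 0 0 0.04 0;0 0 0 0.04 0' >/dev/null; python3 st.py;python3 -m inch '0 0 0 0.04 0;0 0 0 0.04 0;0 0 0 0.04 0;0 0 0 0.04 0' >/dev/null; python3 st.py
```

```text
t 14.7 pos [ 0.5086 -0.0722  0.2759] F [-2.87 -1.74  2.23] T [-0.447  0.48  -0.127] op 0.0121 jaw -1.1753
  button px 216.74 186.79 475
t 15.08 pos [ 0.5085 -0.072   0.2758] F [-2.16 -2.22  3.01] T [-0.341  0.513 -0.113] op 0.0119 jaw -1.0162
  button px 217.37 185.92 405
```

```bash
python3 -m inch '-0.4 -0.3 0 0.04 0;0 0 0 0.04 0;0 0 0 0.04 0;0 0 0 0.04 0;0 0 0 0.04 0' >/dev/null; python3 st.py;python3 -m inch '0 0 0 0.04 0;0 0 0 0.04 0;0 0 0 0.04 0;0 0 0 0.04 0;0 0 0 0.03 0' >/dev/null; python3 st.py f1;  python3 - <<'E'
from h import *
snap('scene','f2',(200,168,240,204),16)
E
```

```text
t 15.55 pos [ 0.5082 -0.0719  0.2759] F [-1.72  1.12  3.41] T [ 0.107  0.411 -0.096] op 0.0121 jaw -0.817
  button px 221.06 175.72 231
t 16.02 pos [ 0.508  -0.0717  0.2758] F [-1.95  2.1   4.91] T [ 0.253  0.532 -0.125] op 0.012 jaw -0.6276
  button px 223.81 177.02 293
```

View pics/f1.png

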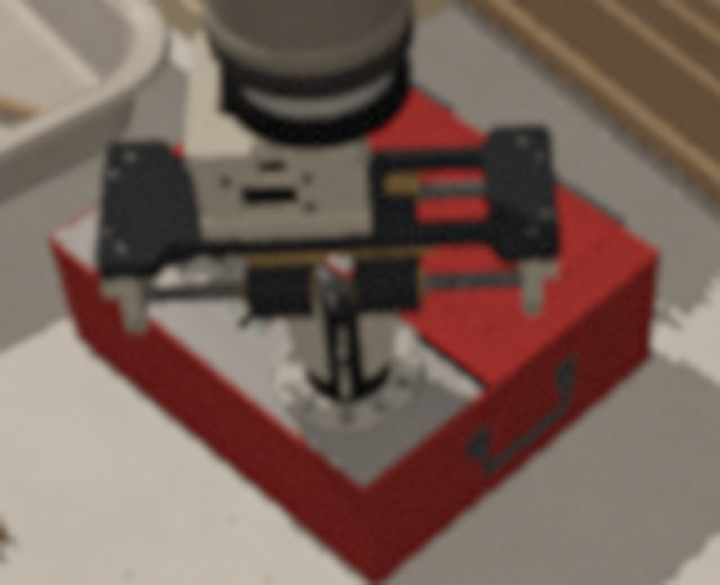

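View pics/f2.png

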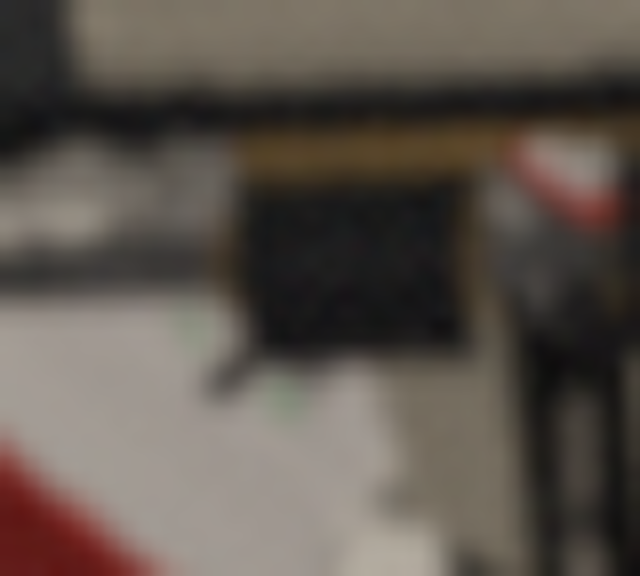

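The gripper now hides the button from the scene camera. Trying the other two views.

Run:
```python
from h import *
snap('side','g1',(190,130,320,230),6); snap('wrist','g2')
```

```text
(no output)
```

View pics/g1.png

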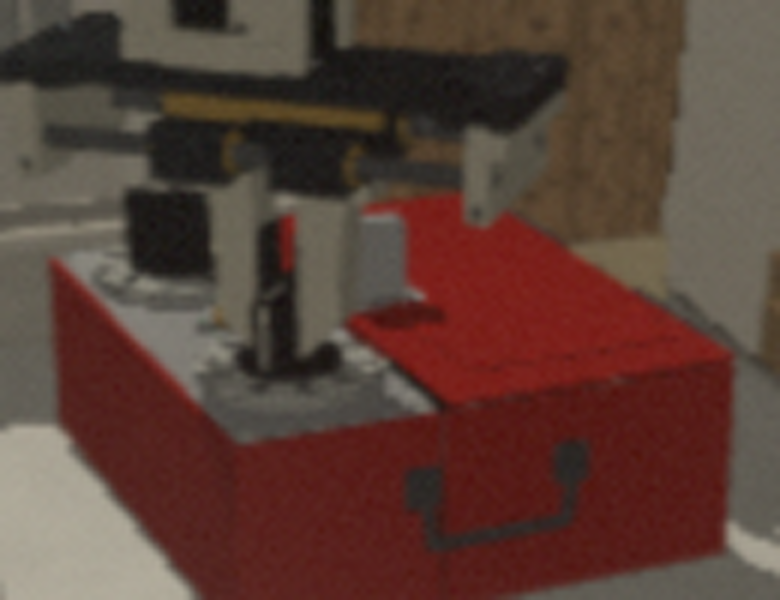

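View pics/g2.png

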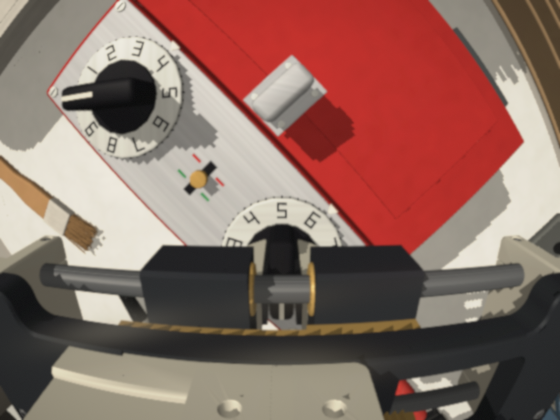

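The wrist camera sees the button clearly at (198,180), between the red and green ticks. I'll track it there.

```bash
cat > st2.py <<'E'
from h import *
import sys
s=readout.observe(); p=np.array(s['tool_pos']); M=R.from_euler('xyz',s['tool_rot']).as_matrix()
print('t',round(s['time'],2),'pos',np.round(p,4),'F',np.round(s['contact_force'],2),'T',np.round(s['torque'],3),'op',round(s['opening'],4),'jaw',round(np.arctan2(M[1,1],M[0,1]),4))
img=cams.read_camera('wrist')['color']; hsv=cv2.cvtColor(img,cv2.COLOR_RGB2HSV)
m=cv2.inRange(hsv,(12,120,90),(25,255,255)); k,l,st,c=cv2.connectedComponentsWithStats(m)
y=.127; ex=np.array([np.cos(y),np.sin(y)])
for i in range(1,k):
    if st[i,4]>30:
        w=wz(*c[i],.093,p,M)[:2]; d=w-np.array([.5595,-.0035]); 
        if np.hypot(*(d-ex*-.06))<.03: print('   button',c[i].round(1),st[i,4],'box x',round(d@ex*1e3,2),'y',round(d@[-ex[1],ex[0]]*1e3,2))
if len(sys.argv)>1: cv2.imwrite(f'pics/{sys.argv[1]}.png',img[:,:,::-1])
E
python3 st2.py; python3 -m inch '0 0 0 0.02 0;0 0 0 0.02 0' >/dev/null; python3 st2.py
```

```text
t 16.27 pos [ 0.508  -0.0717  0.2759] F [-2.97  3.06  5.5 ] T [ 0.493  0.63  -0.029] op 0.0119 jaw -0.6294
   button [198.2 178.9] 225 box x -61.35 y -2.35
t 16.48 pos [ 0.508  -0.0717  0.2758] F [-2.61  3.54  5.02] T [ 0.446  0.601 -0.055] op 0.0117 jaw -0.5888
   button [201.2 175.8] 228 box x -61.39 y -2.35
```

```bash
python3 -m inch '0 0 0 0.02 0;0 0 0 0.02 0' >/dev/null; python3 st2.py
```

```text
t 16.7 pos [ 0.508  -0.0717  0.2758] F [-3.33  3.85  5.98] T [ 0.474  0.632 -0.099] op 0.012 jaw -0.5487
   button [204.4 172.6] 228 box x -61.33 y -2.24
```

Tracking is precise, with the button's box x at −61.35. The dial is at about 4.04, so I'm stepping on slowly with a small centring correction.

```bash
python3 -m inch '-0.3 0.4 0 0.02 0;0 0 0 0.02 0' >/dev/null; python3 st2.py
```

```text
t 16.92 pos [ 0.5078 -0.0715  0.2758] F [-3.09  2.14  5.47] T [ 0.286  0.617 -0.121] op 0.0119 jaw -0.5075
   button [207.9 169.6] 233 box x -61.35 y -2.2
```

```bash
python3 -m inch '0 0 0 0.02 0;0 0 0 0.02 0' >/dev/null; python3 st2.py
```

```text
t 17.13 pos [ 0.5078 -0.0715  0.2758] F [-2.94  1.35  5.47] T [ 0.32   0.671 -0.202] op 0.0118 jaw -0.4672
   button [211.5 166.6] 234 box x -61.25 y -2.14
```

```bash
python3 -m inch '0 0 0 0.02 0;0 0 0 0.02 0' >/dev/null; python3 st2.py
```

```text
t 17.35 pos [ 0.5077 -0.0715  0.2758] F [-3.26  3.52  5.57] T [ 0.367  0.694 -0.233] op 0.0117 jaw -0.4273
   button [215.5 163.6] 236 box x -61.02 y -2.05
```

```bash
python3 -m inch '0 0 0 0.02 0;0 0 0 0.02 0' >/dev/null; python3 st2.py
```

```text
t 17.57 pos [ 0.5077 -0.0715  0.2758] F [-3.47  2.92  5.7 ] T [ 0.41   0.697 -0.086] op 0.0122 jaw -0.3872
   button [220.2 160.4] 236 box x -60.45 y -1.91
```

```bash
python3 st2.py g3
python3 - <<'E'
import cv2
a=cv2.imread('pics/g3.png')[100:260,140:360]; cv2.imwrite('pics/g3c.png',cv2.resize(a,None,fx=3.5,fy=3.5,interpolation=2))
E
```

```text
t 17.62 pos [ 0.5077 -0.0715  0.2758] F [-4.36  3.21  6.17] T [ 0.431  0.666 -0.055] op 0.012 jaw -0.3857
   button [220.5 160.3] 238 box x -60.38 y -1.95
```

View pics/g3c.png

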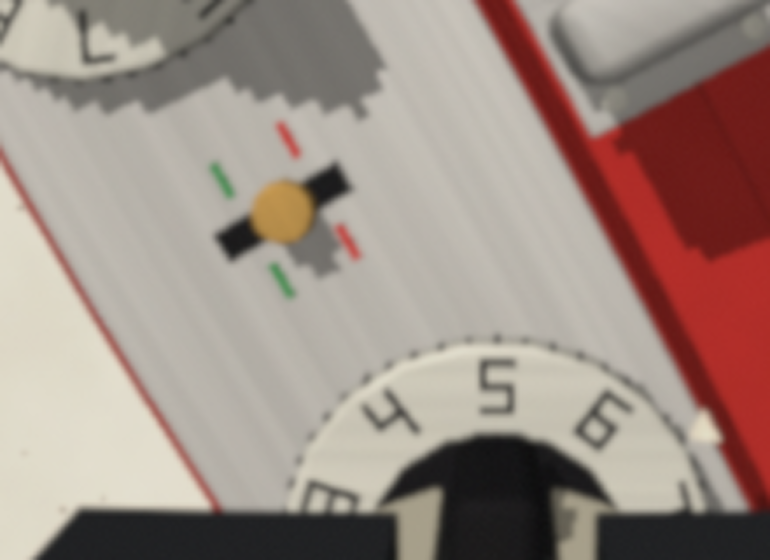

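```bash
python3 -m inch '-0.4 0.3 0 0.02 0;0 0 0 0 0' >/dev/null; python3 st2.py
```

```text
t 17.83 pos [ 0.5075 -0.0713  0.2758] F [-2.83  3.04  5.23] T [ 0.27   0.537 -0.051] op 0.0121 jaw -0.3666
   button [222.3 159.2] 241 box x -60.44 y -1.9
```

```bash
python3 -m inch '0 0 0 0.02 0;0 0 0 0 0' >/dev/null; python3 st2.py
```

```text
t 18.05 pos [ 0.5075 -0.0713  0.2758] F [-2.64  1.57  5.9 ] T [ 0.31   0.569 -0.023] op 0.0123 jaw -0.3468
   button [224.  158.1] 240 box x -60.57 y -1.8
```

```bash
python3 -m inch '0 0 0 0.02 0;0 0 0 0.02 0' >/dev/null; python3 st2.py
```

```text
t 18.27 pos [ 0.5074 -0.0713  0.2758] F [-3.95  3.18  6.31] T [ 0.309  0.626 -0.068] op 0.0118 jaw -0.3069
   button [227.7 156.1] 239 box x -60.82 y -1.78
```

```bash
python3 -m inch '0 0 0 0.02 0;0 0 0 0.02 0' >/dev/null; python3 st2.py
```

```text
t 18.48 pos [ 0.5074 -0.0713  0.2758] F [-3.37  2.3   6.59] T [ 0.351  0.662 -0.082] op 0.0116 jaw -0.2669
   button [231.2 154.3] 242 box x -61.17 y -1.67
```

```bash
python3 -m inch '0 0 0 0.02 0;0 0 0 0.02 0' >/dev/null; python3 st2.py g4
```

```text
t 18.7 pos [ 0.5073 -0.0713  0.2758] F [-2.72  2.22  5.71] T [ 0.291  0.658 -0.117] op 0.0115 jaw -0.2268
   button [235.1 152.6] 240 box x -61.46 y -1.65
```

```bash
python3 -m inch '0 0 0 0.02 0;0 0 0 0.02 0' >/dev/null; python3 st2.py
```

```text
t 18.92 pos [ 0.5073 -0.0713  0.2758] F [-4.02  1.96  6.38] T [ 0.336  0.726 -0.05 ] op 0.012 jaw -0.1869
   button [238.8 150.9] 241 box x -61.78 y -1.55
```

```bash
python3 -m inch '-0.4 0.3 0 0.02 0;0 0 0 0.02 0' >/dev/null; python3 st2.py
```

```text
t 19.13 pos [ 0.5071 -0.0712  0.2758] F [-2.45  1.56  5.94] T [ 0.195  0.584 -0.064] op 0.0118 jaw -0.1464
   button [242.  149.7] 243 box x -62.5 y -1.48
```

```bash
python3 -m inch '0 0 0 0.02 0;0 0 0 0.02 0' >/dev/null; python3 st2.py g5
```

```text
t 19.35 pos [ 0.5071 -0.0712  0.2758] F [-2.62  1.39  5.2 ] T [ 0.167  0.699 -0.003] op 0.0118 jaw -0.1061
   button [243.7 148.9] 242 box x -64.04 y -1.41
```

The button is dropping, with box x now at −64.0. Using smaller steps.

```bash
python3 -m inch '0 0 0 0.01 0;0 0 0 0 0' >/dev/null; python3 st2.py; python3 -m inch '0 0 0 0.01 0;0 0 0 0 0' >/dev/null; python3 st2.py
```

```text
t 19.57 pos [ 0.5071 -0.0712  0.2758] F [-3.37  0.06  6.57] T [0.188 0.658 0.081] op 0.0119 jaw -0.0964
   button [243.2 148.9] 246 box x -64.87 y -1.36
t 19.78 pos [ 0.507  -0.0712  0.2758] F [-4.09  1.88  5.36] T [0.185 0.646 0.178] op 0.0117 jaw -0.0863
   button [240.7 149.2] 233 box x -66.73 y -1.28
```

```bash
python3 -m inch '0 0 0 0.01 0;0 0 0 0 0' >/dev/null; python3 st2.py; python3 -m inch '0 0 0 0.01 0;0 0 0 0 0' >/dev/null; python3 st2.py
```

```text
t 20.0 pos [ 0.507  -0.0712  0.2758] F [-2.79  1.74  6.14] T [0.135 0.653 0.084] op 0.0124 jaw -0.0764
   button [241.9 148.8] 235 box x -66.76 y -1.27
t 20.22 pos [ 0.507  -0.0712  0.2758] F [-3.88  1.42  5.59] T [ 0.141  0.656 -0.033] op 0.012 jaw -0.0666
   button [243.  148.6] 233 box x -66.75 y -1.33
```

```bash
python3 st2.py g6
python3 - <<'E'
import cv2
a=cv2.imread('pics/g6.png')[90:250,140:360]; cv2.imwrite('pics/g6c.png',cv2.resize(a,None,fx=3.5,fy=3.5,interpolation=2))
E
```

```text
t 20.27 pos [ 0.507  -0.0712  0.2758] F [-4.27  1.09  6.43] T [0.185 0.644 0.051] op 0.0119 jaw -0.0669
   button [242.9 148.6] 234 box x -66.71 y -1.31
```

View pics/g6c.png

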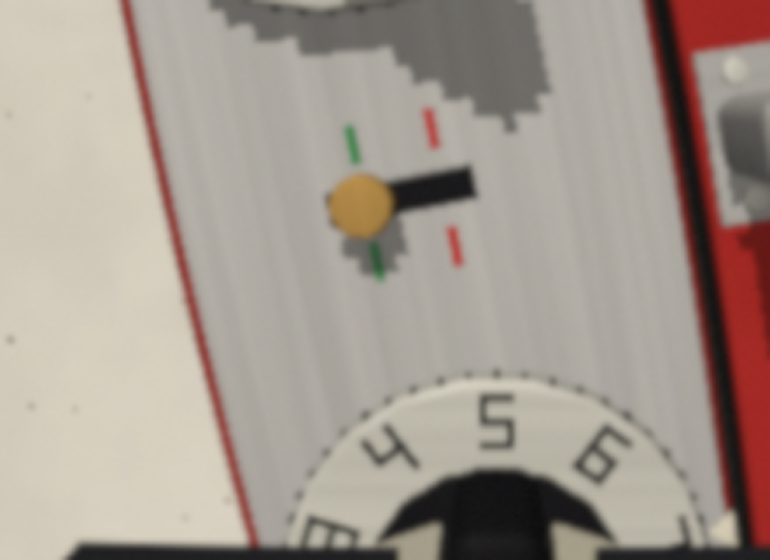

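The button now stands at the green ticks: button (360,205), green midpoint (364,203). The bolt is fully home. Releasing and moving over the lug.

```bash
python3 -m inch '0 0 0 0 0.2;0 0 0 0 0.4;0 0 0 0 0.5;0 0 10 0 0.5;0 0 25 0 0.5;0 0 25 -0.1 1;4 6 3 -0.12 1;4 6 0 -0.12 1' >/dev/null; python3 -m inch '4 6 0 -0.12 1;4 6 0 -0.12 1;4 6 0 -0.12 1;4 6 0 -0.12 1;4 6 0 -0.12 1;5 6 0 -0.12 1;5 6 0 -0.12 1;5 5 0 -0.12 1' > /dev/null;python3 -m inch '6 5 0 -0.12 1;6 4 0 0 1;0 0 0 0 1;0 0 0 0 1'
python3 - <<'E'
from h import *
s=readout.observe(); M=R.from_euler('xyz',s['tool_rot']).as_matrix(); np.savez('w7.npz',p=s['tool_pos'],M=M); print(s['tool_pos'],'jaw',np.arctan2(M[1,1],M[0,1])); snap('wrist','w7'); snap('scene','s7',(160,120,320,250),4.5)
E
```

```text
time: 21.98
tool_pos: [0.5623, -0.0031, 0.3389]
tool_rot: [1.854, 1.571, -1.2]
contact_force: [1.1, 0.4, 0.6]
opening: 0.0918
[ 0.56225591 -0.00307436  0.33891157] jaw -1.4830109493271544
```

View pics/w7.png

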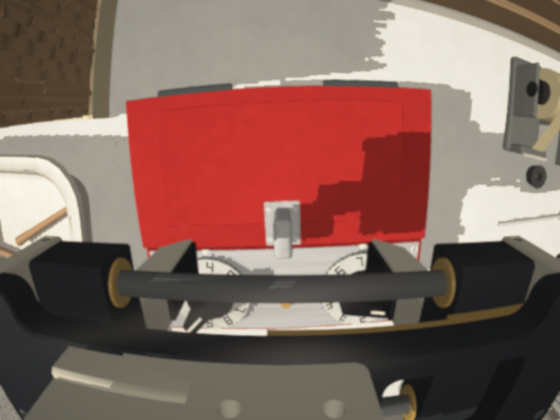

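View pics/s7.png

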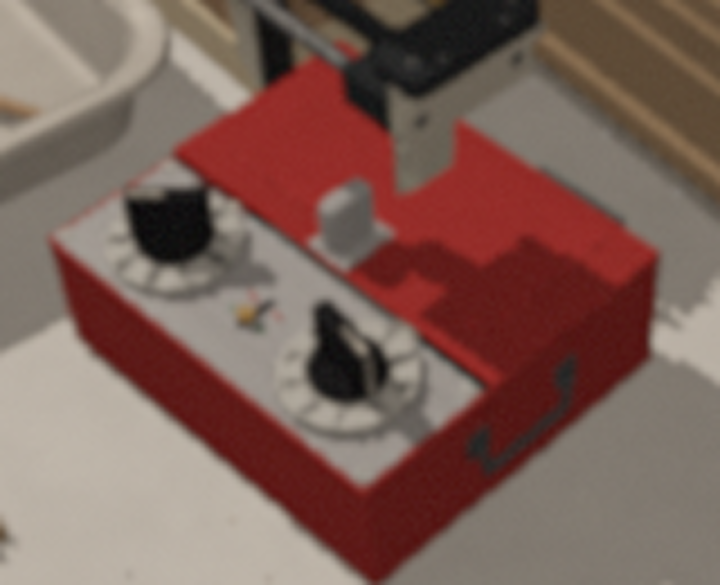

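The bolt button is still at green in the scene view at (247,315). The lug is centred at column 282. Descending and pinching it.

```bash
python3 -m inch '-4 0 -15 0.04 1;0 0 -15 0 0.8;0 0 -15 0 0.6;0 0 -12 0 0.45;0 0 -8 0 0.35;0 0 0 0 0.25;0 0 0 0 0.2;0 0 0 0 0.15' 10 >/dev/null; python3 st2.py; python3 -m inch '0 0 0 0 0.1;0 0 0 0 0.05;0 0 0 0 0;0 0 0 0 0;0 0 0 0 0' 10 >/dev/null; python3 st2.py h1
```

```text
t 22.75 pos [ 0.5584 -0.0033  0.2745] F [0.47 0.38 0.4 ] T [-0.048  0.181  0.022] op 0.0499 jaw -1.4468
t 23.22 pos [ 0.5582 -0.0034  0.2739] F [  0.2  -18.69  -1.84] T [-3.297  0.111 -0.042] op 0.0126 jaw -1.4466
   button [322.1 328.5] 1335 box x -51.13 y -26.61
```

View pics/h1.png

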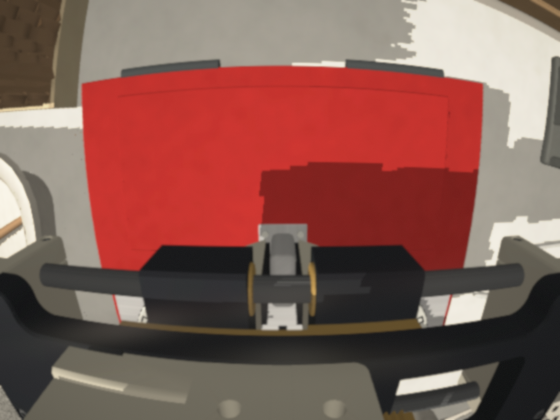

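```bash
python3 -m inch '0 -0.7 0 0 0;0 0 0 0 0' 10 >/dev/null; python3 st2.py;python3 -m inch '0 -0.5 0 0 0;0 0 0 0 0' 10 >/dev/null; python3 st2.py
```

```text
t 23.43 pos [ 0.5583 -0.004   0.2739] F [ 0.24 -1.55  1.49] T [-0.414  0.143 -0.007] op 0.0119 jaw -1.4471
   button [321.8 328.6] 1328 box x -51.09 y -26.88
t 23.65 pos [ 0.5582 -0.0042  0.2739] F [0.07 0.84 2.26] T [0.028 0.086 0.054] op 0.0115 jaw -1.447
   button [322.  328.6] 1322 box x -51.1 y -26.99
```

Run:
```python
import numpy as np
d=.08; y=.127
ph=np.arange(0,1.681,d); a=ph+np.arctan2(29,101); r=np.hypot(101,29)
b=-r*np.cos(a); z=r*np.sin(a)
for i in range(1,len(ph)): print(round(ph[i],2),np.round([(b[i]-b[i-1])*np.cos(y),(b[i]-b[i-1])*np.sin(y),z[i]-z[i-1]],1), 'cum',np.round([(b[i]-b[0])*np.cos(y),(b[i]-b[0])*np.sin(y),z[i]-z[0]],1))
```

```text
0.08 [2.6 0.3 8. ] cum [2.6 0.3 8. ]
0.16 [3.2 0.4 7.7] cum [ 5.9  0.7 15.7]
0.24 [3.8 0.5 7.5] cum [ 9.7  1.2 23.2]
0.32 [4.4 0.6 7.1] cum [14.1  1.8 30.3]
0.4 [5.  0.6 6.7] cum [19.1  2.4 37. ]
0.48 [5.5 0.7 6.3] cum [24.6  3.1 43.4]
0.56 [6.  0.8 5.9] cum [30.6  3.9 49.2]
0.64 [6.4 0.8 5.4] cum [37.   4.7 54.6]
0.72 [6.8 0.9 4.8] cum [43.8  5.6 59.4]
0.8 [7.2 0.9 4.3] cum [51.   6.5 63.7]
0.88 [7.5 1.  3.7] cum [58.5  7.5 67.3]
0.96 [7.8 1.  3. ] cum [66.3  8.5 70.4]
1.04 [8.  1.  2.4] cum [74.3  9.5 72.8]
1.12 [8.2 1.  1.8] cum [82.4 10.5 74.5]
1.2 [8.3 1.1 1.1] cum [90.7 11.6 75.6]
1.28 [8.3 1.1 0.4] cum [99.  12.6 76.1]
1.36 [ 8.3  1.1 -0.2] cum [107.4  13.7  75.8]
1.44 [ 8.3  1.1 -0.9] cum [115.6  14.8  74.9]
1.52 [ 8.2  1.  -1.6] cum [123.8  15.8  73.3]
1.6 [ 8.   1.  -2.2] cum [131.9  16.8  71.1]
1.68 [ 7.8  1.  -2.9] cum [139.7  17.8  68.2]
```

```bash
python3 -m inch '0 0 0 0 0;1.2 0.1 4 0 0;1.4 0.2 4 0 0;0 0 0 0 0' 25; python3 st.py i1
```

```text
time: 24.03
tool_pos: [0.5606, -0.0039, 0.2813]
tool_rot: [-0.231, 1.568, 3.035]
contact_force: [1.0, 0.8, -6.1]
opening: 0.0121
t 24.03 pos [ 0.5606 -0.0039  0.2813] F [ 0.98  0.83 -6.14] T [ 0.003  0.444 -0.   ] op 0.0121 jaw -1.4469
  button px 214.21 189.23 305
```

View pics/i1.png

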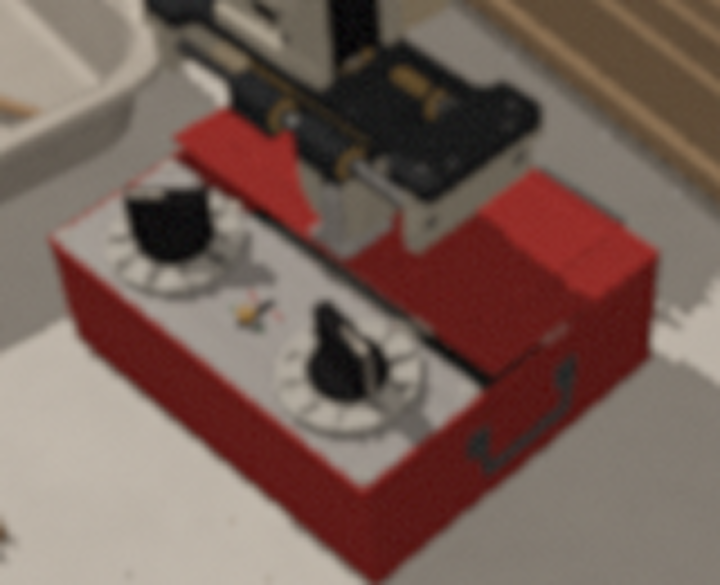

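The lid is rising with 6 N, as expected for a free lid. Continuing along the arc.

```bash
python3 -m inch '3.2 0.4 7.7 0 0;3.8 0.5 7.5 0 0;4.4 0.6 7.1 0 0;5 0.6 6.7 0 0;0 0 0 0 0' ; python3 st.py
```

```text
time: 24.55
tool_pos: [0.5774, -0.0017, 0.3127]
tool_rot: [-0.153, 1.57, 3.112]
contact_force: [-6.4, 1.1, 1.3]
opening: 0.012
t 24.55 pos [ 0.5774 -0.0017  0.3127] F [-6.39  1.13  1.26] T [0.061 1.588 0.017] op 0.012 jaw -1.4468
  button px 214.21 189.24 302
```

```bash
python3 -m inch '5.5 0.7 6.3 0 0;6 0.8 5.9 0 0;6.4 0.8 5.4 0 0;6.8 0.9 4.8 0 0;0 0 0 0 0' >/dev/null; python3 st.py j1
```

```text
t 25.02 pos [0.6023 0.0014 0.335 ] F [-4.65  0.61 -0.1 ] T [ 0.007  1.229 -0.024] op 0.0116 jaw -1.4468
  button px 214.21 189.24 310
```

View pics/j1.png

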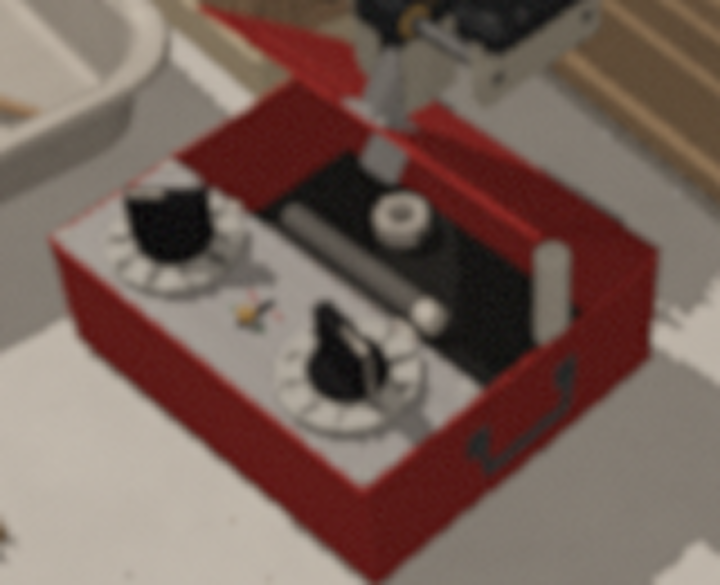

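The lid is about 0.72 rad open and the forces are small. Continuing.

```bash
python3 -m inch '7.2 0.9 4.3 0 0;7.5 1 3.7 0 0;7.8 1 3 0 0;8 1 2.4 0 0;0 0 0 0 0' >/dev/null; python3 st.py
```

```text
t 25.53 pos [0.6328 0.0053 0.3481] F [-4.15  0.52 -0.05] T [-0.004  1.304 -0.107] op 0.0113 jaw -1.4469
  button px 214.22 189.24 309
```

```bash
python3 -m inch '8.2 1 1.8 0 0;8.3 1.1 1.1 0 0;8.3 1.1 0.4 0 0;8.3 1.1 -0.2 0 0;0 0 0 0 0' >/dev/null; python3 st.py
```

```text
t 26.0 pos [0.6662 0.0095 0.3515] F [-2.26  0.15  2.05] T [-0.011  0.874  0.018] op 0.0117 jaw -1.447
  button px 214.2 189.25 313
```

```bash
python3 -m inch '8.3 1.1 -0.9 0 0;8.2 1 -1.6 0 0;8 1 -2.2 0 0;0 0 0 0 0' >/dev/null; python3 st.py
python3 - <<'E'
from h import *
snap('side','k1',(180,60,340,240),4.4); snap('scene','k2',(160,60,360,250),4)
E
```

```text
t 26.38 pos [0.6909 0.0126 0.3472] F [1.08 0.24 3.02] T [ 0.057  0.405 -0.   ] op 0.0118 jaw -1.447
  button px 214.2 189.26 321
```

View pics/k1.png

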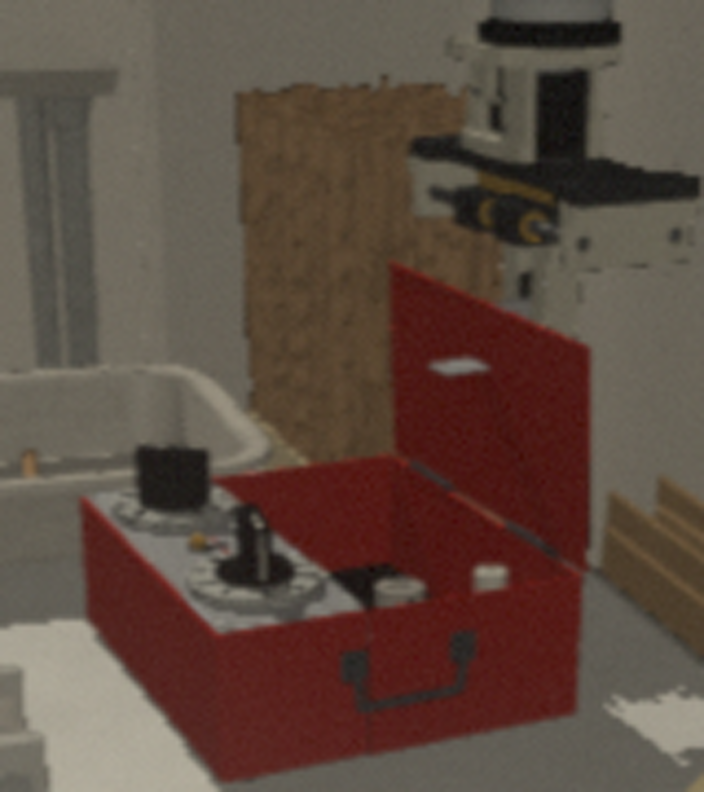

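View pics/k2.png

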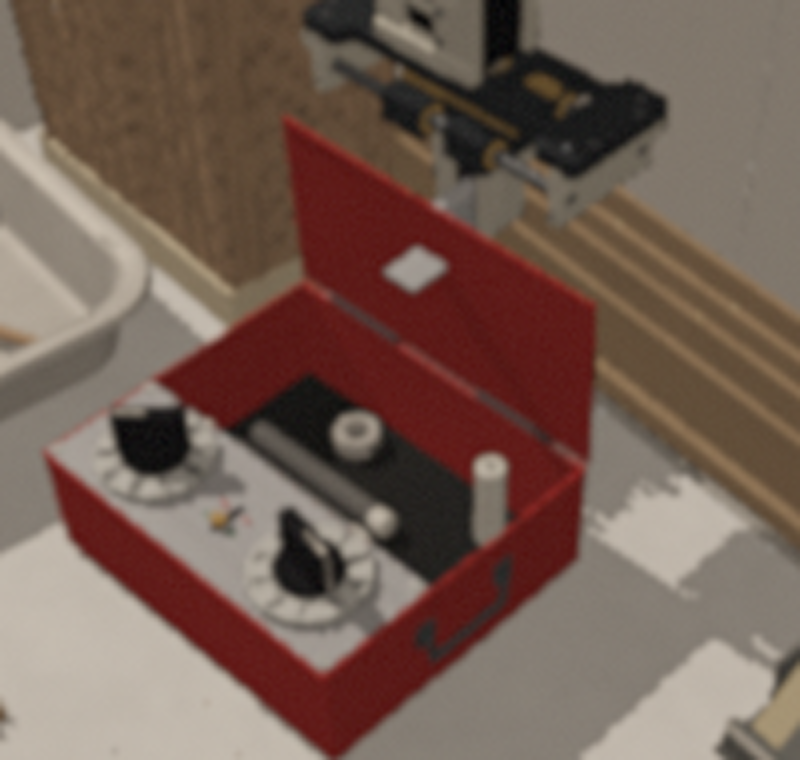

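The lid stands at about 1.6 rad. One small step more (the stop is at 1.75), then I'll let go and rise.

```bash
python3 -m inch '4 0.5 -1.3 0 0;3.5 0.4 -1.3 0 0;0 0 0 0 0' >/dev/null; python3 st.py;  python3 -m inch '0 0 0 0 0.2;0 0 0 0 0.35;0 0 0 0 0.45;0 0 0 0 0.5;0 0 5 0 0.5;0 0 15 0 0.5;0 0 25 0 0.5;0 0 25 0 0.5'; python3 -m inch '0 0 25 0 0.5;-15 0 20 0 0.5;-25 0 15 0 0.5;0 0 0 0 0.5;0 0 0 0 0.5'
python3 - <<'E'
from h import *
snap('side','l1',(180,60,340,240),4.4); snap('scene','l2',(160,60,360,250),4)
E
```

```text
t 26.78 pos [0.6978 0.0135 0.3448] F [-0.95  0.5   9.23] T [-0.023  0.598  0.016] op 0.0119 jaw -1.447
  button px 214.22 189.26 322
time: 27.5
tool_pos: [0.6974, 0.0134, 0.4124]
tool_rot: [-0.186, 1.569, 3.08]
contact_force: [0.0, -0.6, 0.7]
opening: 0.0459
time: 27.92
tool_pos: [0.6568, 0.0135, 0.4743]
tool_rot: [2.903, 1.568, -0.115]
contact_force: [0.2, 0.1, -0.2]
opening: 0.0457
```

View pics/l1.png

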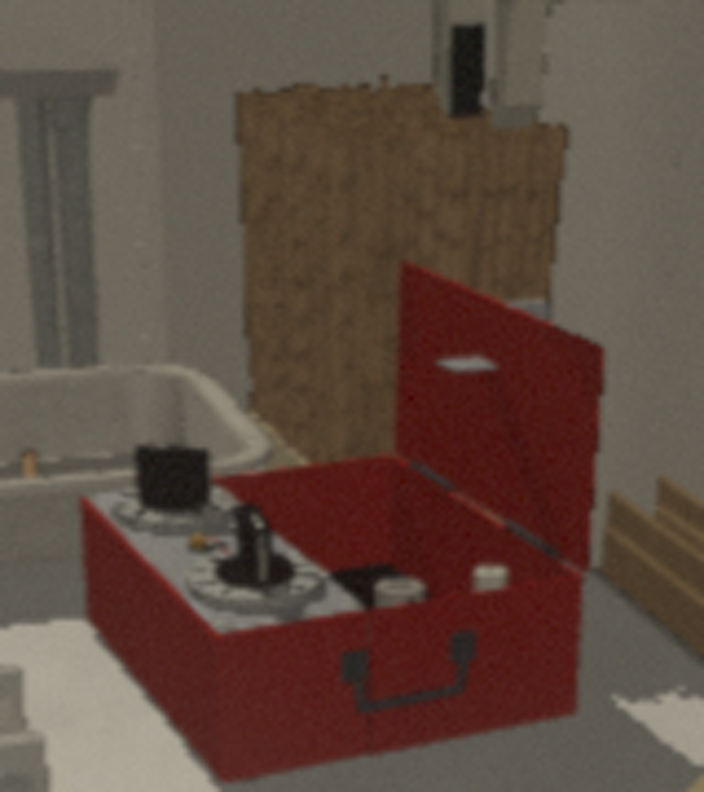

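View pics/l2.png

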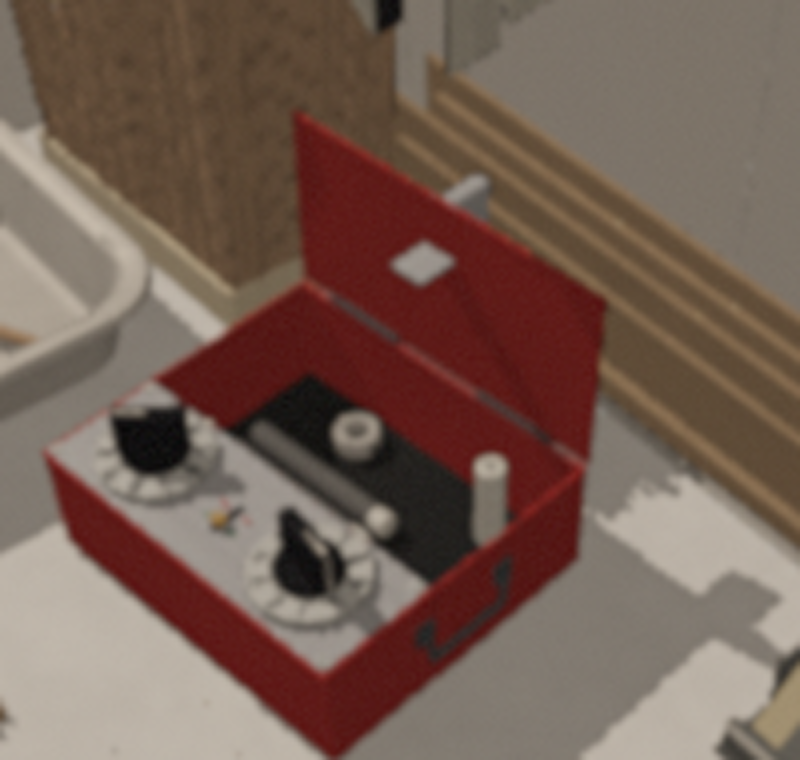

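The lid stands open with the gripper clear of it. A quick angle check from the lid's free corners in both views, then hand in.

Run:
```python
from h import *
from scipy.optimize import lsq_linear
y=.127; ex=np.array([np.cos(y),np.sin(y),0]); H=np.array([.5595,-.0035,0])
for nm,a,b in(('left',('scene',160+299/4,60+114/4),('side',180+402/4.4,60+263/4.4)),('right',('scene',160+605/4,60+302/4),('side',180+603/4.4,60+349/4.4))):
    o1,d1=ray(*a);o2,d2=ray(*b); A=np.c_[d1,-d2]; t=lsq_linear(A,o2-o1).x; P=(o1+d1*t[0]+o2+d2*t[1])/2
    bx=(P-H)@ex-.1; print(nm,P.round(4),'gap',np.linalg.norm(A@t-(o2-o1)).round(4),'angle',round(np.arctan2(P[2]-.086,-bx),3))
s=readout.observe(); print(s['time'],np.round(s['contact_force'],2))
from cell import workorder
print(workorder.hand_in())
```

```text
left [0.6507 0.1199 0.2004] gap 0.0012 angle 1.624
right [ 0.6785 -0.1042  0.2   ] gap 0.0012 angle 1.617
28.0167 [-0.33  0.33 -0.  ]
the job is handed in; nothing more can be done
None
```

The red box is unlocked and its lid stands wide open by itself. I handed the job in at 28.0 s.

- **Left dial:** I turned it slowly past 4 first. The bolt dropped about 5 mm at roughly 2.4 rad, and the button stopped between the red and green ticks. I turned it about 0.02 rad further with no resistance, then let go.
- **Right dial:** I turned it slowly past 7. The bolt dropped fully home at roughly 4.5 rad, with the button at the green ticks. I gripped both dials with 10 N, and the measured torque never went above about 0.25 N m, under the 0.3 N m limit for forcing.
- **Lid:** I lifted it by the lug along its arc; the force readings at the pauses stayed under 10 N. Then I released it and backed the gripper away.

Last checks:

- **Lid angle:** both camera views put the lid at about 1.62 rad. The path I commanded aimed for about 1.68, so the two disagree slightly. It had not moved since release.
- **Contact:** the tool read no contact force.
- **Other items:** I moved nothing near the other things on the bench, but I did not measure their positions again.
- **Early y disagreement:** the cameras differed by about 6 mm in y at the start. I resolved this by feeling for the centre as the grip closed, which briefly put about 10 N of sideways force on the right dial and 19 N on the lug.

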